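Unload the heated brake-pad bonding jig and clear its cure timer

TASK

The relined brake pads on the heated bonding jig have cured: first throw the heater switch on its control unit fully to off, then for each pad on the jig swing its spring-loaded hold-down finger up until it stays up by itself, lift the pad out (never drag it out from under a lowered finger) and lay it gently in the steel tray, lining side up, flat on the tray's floor and not on another pad, and fold the finger down again. Only when the jig is empty and all three fingers are down, clear the cure timer: take the reset pin from its bore, hold the recessed reset button fully down with it for two seconds, and put the pin back upright, fully home in its bore. Leave the spray can, the cup and the wrench where they are.

Things in the scene. Friction and masses are not known exactly. Their poses are not given: they have to be found in the camera images.
- jig: Bonding jig, a dark plate 190 (x) x 300 (y) x 16 mm fixed to the bench, with three pad stations side by side, 105 mm apart along its y axis: a at y +105 mm, b at 0, c at y -105 mm. Origin: on the bench under station b's pad centre; z up. A hold-down finger is hinged at the +x end of each station. A station may be empty: its finger is then down too.
- seat_a (a point): Station a: centre of the underside of a seated pad, 26 mm above the bench, 10 mm above the jig's plate. The pad lies along the jig's x axis on two lands; its ears sit between notch cheeks (2 mm play, tops 12 mm above the lands), so it comes out only straight up. Its long sides are free for 25 mm and more.
- seat_b (a point): Station b, the same.
- seat_c (a point): Station c, the same.
- finger_a (a joint): Angle of finger a (rad) about its hinge: 0 = level, rubber foot on a pad; -0.16 = down on its stop, no pad; 1.65 = upright, 160 mm tall, on its open stop. Over-centre spring: below 0.8 it pulls shut by itself (about 7 N at the bar to lift it from 0), above 0.8 it swings open by itself and stays. The hinge axis runs along the jig's y, 85 mm to +x of the seat and 58 mm above the bench.
- finger_b (a joint): Finger b, the same.
- finger_c (a joint): Finger c, the same.
- bar_a (a point): Middle of finger a's cross bar, its lifting handle: round, 10 mm thick, 36 mm long along the jig's y, fixed at its middle to the finger's 12 mm wide arm, which ends 4 mm beyond it. Finger level: 98 mm to -x of the hinge and 20 mm above it, 34 mm above the pad's top. It swings about the hinge; pinched by its two ends it can turn between the grips.
- bar_b (a point): Cross bar of finger b, the same.
- bar_c (a point): Cross bar of finger c, the same.
- pad_a: Brake pad that starts at station a: steel backing plate 96 x 50 x 6 mm, with a 20 mm wide ear at each end (118 mm over the ears), and on it a dark lining block 88 x 50 x 12 mm with two slots; 18 mm thick in all, 0.26 to 0.42 kg. Origin: centre of the backing plate's underside; x along its length, z up through the lining. Absent in some starts.
- pad_b: Brake pad that starts at station b, the same kind.
- pad_c: Brake pad that starts at station c, the same kind.
- tray: Open sheet-steel tray, loose on the bench, left or right of the jig: outside 276 (x) x 166 (y) x 32 mm high, walls and floor 3 mm. Origin: centre of its underside; x along its long side. Room for three pads side by side, 80 mm apart along its x axis, each lying along its y axis.
- heater (a joint): Heater switch of the jig's control unit, angle in rad: 0 = on, lever leaning towards the unit's -x; 0.9 = off, leaning towards +x. It stays where it is left and takes about 1 N at the tip. The unit is a grey box 130 (x) x 200 (y) x 65 mm, fixed to the bench on the other side of the jig from the tray.
- switch_tip (a point): Tip of the heater switch's round steel lever, 62 mm long and up to 16 mm thick, standing on the unit's top. Its pivot is 69 mm above the bench, 20 mm to the unit's +x and 70 mm to its -y of the pin bore. Axes as the unit's, tilted with the lever.
- reset_mouth (a point): Middle of the mouth of the cure timer's reset recess in the flat top of the control unit, 65 mm above the bench; axes as the unit's. It is 30 mm to -x and 65 mm to +y of the middle of the unit's top and 17 mm square; the white reset button, 13 mm across, lies 20 mm down in it.
- reset (a joint): How far the reset button is pressed, m: 0 = up, 0.005 = fully down. A spring (about 2 N at the start, 5 N at the bottom) pushes it up again.
- pin_bore (a point): Middle of the mouth of the bore that keeps the reset pin, in the control unit's top, 65 mm above the bench, 65 mm to the unit's -y of the reset recess: 15 mm square, 56 mm deep.
- pin: Reset pin (stylus), 70 g, standing upright in its bore: a round shank 7 mm thick and 45 mm long points down, a collar 28 mm across and 4 mm thick rests on the control unit's top, and above it stands a round handle 16 mm thick and 76 mm tall. Origin: centre of the collar's underside; z up along the handle.
- pin_tip (a point): Tip of the reset pin's shank, 45.5 mm below the collar's underside.
- cleaner_can: Spray can, 60 mm across and 150 mm tall, loose, beyond the jig. Origin: centre of its base. To be left alone.
- cup: Yellow cup, 76 mm across and 100 mm tall, loose, beyond the jig. Origin: centre of its base. To be left alone.
- wrench: Wrench 190 mm long lying crosswise on the bench between the robot and the jig. To be left alone.

How it is judged:
On the way, in this order (a step that is already met when the one before it is completed fails the run):
1. the heater switch is off (value of joint heater above 0.7 rad), for 0.2 s.
2. every pad lies flat in the tray, released and at rest, and all three fingers are down (x of pad_a in the frame of tray between -0.135 and 0.135 m and y of pad_a in the frame of tray between -0.08 and 0.08 m and z of pad_a in the frame of tray between -0.002 and 0.009 m and angle between each of pad_a, pad_b, pad_c's own z axis and vertical below 0.15 rad and x of pad_b in the frame of tray between -0.135 and 0.135 m and y of pad_b in the frame of tray between -0.08 and 0.08 m and z of pad_b in the frame of tray between -0.002 and 0.009 m and x of pad_c in the frame of tray between -0.135 and 0.135 m and y of pad_c in the frame of tray between -0.08 and 0.08 m and z of pad_c in the frame of tray between -0.002 and 0.009 m and linear speed of each of pad_a, pad_b, pad_c below 0.03 m/s and value of joint each of finger_a, finger_b, finger_c below 0.12 rad and contact force between the fingers and pad_a below 0.2 N and contact force between the fingers and pad_b below 0.2 N and contact force between the fingers and pad_c below 0.2 N), for 0.3 s.
3. the reset button is held fully down by the tip of the pin (value of joint reset above 0.004 m and horizontal distance between pin_tip and reset_mouth below 0.012 m and z of pin_tip in the frame of reset_mouth below -0.015 m), for 1.6 s.
At the end, for the whole second after the job is handed in: Heater switch off (above 0.7 rad); every pad flat (within 0.15 rad), lining up, at rest on the tray's floor; all fingers down (below 0.12 rad); reset button up; the pin upright (within 0.1 rad) in its bore, its collar within 4 mm of the unit's top (x of pad_a in the frame of tray between -0.135 and 0.135 m and y of pad_a in the frame of tray between -0.08 and 0.08 m and z of pad_a in the frame of tray between -0.002 and 0.009 m and angle between each of pad_a, pad_b, pad_c's own z axis and vertical below 0.15 rad and x of pad_b in the frame of tray between -0.135 and 0.135 m and y of pad_b in the frame of tray between -0.08 and 0.08 m and z of pad_b in the frame of tray between -0.002 and 0.009 m and x of pad_c in the frame of tray between -0.135 and 0.135 m and y of pad_c in the frame of tray between -0.08 and 0.08 m and z of pad_c in the frame of tray between -0.002 and 0.009 m and linear speed of each of pad_a, pad_b, pad_c below 0.03 m/s and value of joint each of finger_a, finger_b, finger_c below 0.12 rad and horizontal distance between pin and pin_bore below 0.007 m and z of pin in the frame of pin_bore between -0.003 and 0.004 m and angle between pin's own z axis and vertical below 0.1 rad and value of joint heater above 0.7 rad and value of joint reset below 0.001 m); the robot touches nothing.
It fails at once if a pad is pulled off its seat (12 mm or more) while its finger is still down on it ((distance between pad_a and seat_a between 0.012 and 0.05 m and distance between pad_a and bar_a below 0.08 m) or (distance between pad_b and seat_b between 0.012 and 0.05 m and distance between pad_b and bar_b below 0.08 m) or (distance between pad_c and seat_c between 0.012 and 0.05 m and distance between pad_c and bar_c below 0.08 m)).
It fails at once if a pad is dropped (falls free from more than about 50 mm) ((linear speed of pad_a above 1 m/s and contact force between the fingers and pad_a below 0.1 N) or (linear speed of pad_b above 1 m/s and contact force between the fingers and pad_b below 0.1 N) or (linear speed of pad_c above 1 m/s and contact force between the fingers and pad_c below 0.1 N)).
It fails at once if the spray can, the cup or the wrench is disturbed (moved more than 30 mm) (distance of any of cleaner_can, cup, wrench from where it was at the start of the episode above 0.03 m).
Of pad_a, pad_b, pad_c only 2 to 3 are there at a start; the rules pass over those that are not, and their reading is None.
At some moment in a run one of tray may be knocked a few centimetres aside while the robot is not near it.
It also fails if it takes over 210 s, if anything falls off the work surface, if the arm or the gripper's body presses on something with over 40 N, if the wrist force passes 120 N, or if a joint passes its speed limit or range.

ROBOT

A 7-joint arm with a two-finger parallel gripper is mounted at the origin on the work surface. World frame = base frame: x ahead of the robot, y to its left, z up, the work surface at z = 0. Lengths are in m, angles in rad, forces in N, time in s.
With the tool pointing down it reaches from about 0.425 to 0.825 m from the base axis. Payload 3.6 kg.
Tool frame: the origin (TCP) lies midway between the tips of the shut fingers; the grasp point (between the pads) lies 19 mm behind it; z points along the fingers, y is the line along which they close (so a half turn about z gives the same grasp; the last joint's range is limited). The gripper opens to 85 mm and grips with 20 to 120 N. Pads are 22 mm wide; open, the fingers measure 114 mm over their backs; the gripper's body (76 mm by 85 mm) begins 54 mm behind the grasp point. The pads swing forward as they close: fully open they stand 13 mm farther back than shut.
Start: joints at [1.19, 0.615, -0.013, 1.423, 0.008, 1.103, -0.04], TCP at [0.226, -0.609, 0.231] pointing down, gripper open.
Joint ranges: [-3.12, 3.12], [-0.3, 2.06], [-1.34, 1.32], [0.26, 2.42], [-1.36, 4.5], [0.01, 1.98], [-2.84, 2.84]. Speed limits (rad/s): [2.79, 2.79, 3.14, 3.14, 3.14, 3.14, 3.14].

INTERFACE

Orientations are given as a unit quaternion [w, x, y, z].
In Python, from rig import env gives the robot as it stands.
- The arm moves only by the tool play_rows, never from a script. Its argument "series" is one flat list of numbers, 7 for each row, row after row: the turn, a rotation vector about the world's x, y, z in degrees, then the shift along the world's x, y, z in mm, then the opening, from -1 (shut) to 1 (fully open), so that 0 is half open. A call has 1 to 10 rows; each row is the pose to reach, as a shift and turn from the pose commanded when the call began; what a row does not reach only later rows make up. A row lasts 1/12 s, in which the tool goes at most 41.7 mm and 7.16 degrees, less where a joint would pass 70% of its speed; a pose out of reach is approached as far as the arm can. A call with a gripper value outside its range is refused whole. The fingers move at their own pace and stop on an object; "grip_force" is the grip in N (left out, the last holds). Time passes only in rows, so rows that repeat a pose let the fingers close. It gives the time, the measured TCP pose, the force, the opening and the grip force at its end, in the units of the state.
- env.sense(): the state, without advancing time (a new reading comes with each control period).
- env.snapshot(name): name is "scene" or "top" or "wrist"; returns (picture, depth): 400x640x3 uint8, red, green, blue; 400x640 float32, m along the optical axis (not along the pixel's ray), 0 where there is no reading.
- env.get_calibration(name): a dict with "fx", "fy", "cx", "cy" (pixels), "R" (3x3) and "t" (3): a world point X has camera coordinates R X + t. Camera axes: x right, y down, z forward; pixel columns grow to the right and rows downward; lengths in m; the calibration is good to about 2 mm. The wrist camera is an equidistant fisheye: a pixel r from the principal point sees the ray r / f radians off the axis. A picture is of the moment at which its call begins: read the wrist's pose just before it. get_calibration takes no time and is no camera call; for the wrist camera it gives the pose at the moment of the call.
- env.sign_off(): hands the job in; it is judged then, once.
The state is a dict: "t": time; "joint_pos": joint angles; "qd": joint speeds; "tau": joint torques, N m; "tool_pos": TCP position; "ee_rot": TCP orientation; "force": force on the tool from outside, world axes, zero at the start; "wrist_torque": the same for the moment, N m; "width": finger opening in m; "gripper_force": force on a finger pad.
Only numpy, scipy, OpenCV 4.12 (cv2) and the standard library are available. Lean on these libraries where they do the work, as an engineer would, in place of code of your own. Each camera call takes 0.05 s, during which the arm holds its last target. There are 200 camera calls.

## Working session

There is one attempt and no reset: what is moved stays moved. The work goes in short steps, Python scripts to look and compute and a tool call to move; the robot and the scene stay as the last step left them, time stands still between calls to the robot, and variables do not carry over. Pictures are saved under pics/ and viewed, at most 14 in all, crops included, and the job is handed in when it is done.

Besides the shell and the picture viewer there is one more tool, called after "Emit:" by a JSON object that holds its "method" and its "body". play_rows: Moves the arm, as the interface text tells. Its arguments: {"type":"object","properties":{"series":{"type":"array"},"grip_force":{"type":"number"}},"required":["series"]}

```bash
ls; mkdir -p pics; cat > h.py <<'E'
import numpy as np, cv2
from rig import env
def snap(n,f):
    c=env.get_calibration(n); p,d=env.snapshot(n)
    cv2.imwrite(f'pics/{f}.png',p[:,:,::-1]); np.savez(f'pics/{f}.npz',p=p,d=d,**{k:np.array(v) for k,v in c.items()})
def load(f): return np.load(f'pics/{f}.npz')
def cloud(z):
    d=z['d']; v,u=np.mgrid[:d.shape[0],:d.shape[1]]
    P=np.stack([(u-z['cx'])/z['fx']*d,(v-z['cy'])/z['fy']*d,d],-1)
    return (P-z['t'])@z['R']
E
python3 - <<'E'
from h import *
snap('top','top0'); snap('scene','scene0'); s=env.sense(); print(s)
for n in ('top','scene'):
    z=load(n+'0'); print(n, (-z['R'].T@z['t']).round(3), z['fx'],z['R'].round(2).tolist())
E
```

```text
pics
{'t': 0.1, 'joint_pos': array([ 1.18946877,  0.61581175, -0.01262654,  1.42474107,  0.00807757,
        1.1034211 , -0.04039574]), 'qd': array([ 1.13680848e-03, -2.10193388e-03,  6.41478166e-05, -4.21686669e-03,
       -7.42154740e-04, -7.17637490e-04,  1.23385172e-04]), 'tau': array([ 1.68662697e-03, -4.70384502e+01,  2.60561770e-01, -1.71572292e+01,
        1.01374631e-02,  5.85380505e-03,  1.90169220e-05]), 'tool_pos': array([ 0.22560927, -0.60885075,  0.23026014]), 'ee_rot': array([-1.14732635e-03,  9.84296758e-01,  1.76517795e-01, -2.07639561e-04]), 'force': array([ 0.35884102, -0.37708143, -0.29470069]), 'wrist_torque': array([-0.0598589 ,  0.02659025,  0.02238911]), 'gripper_force': 0.0, 'width': 0.08519344499109222}
top [0.367 0.009 1.302] 480.9634058654278 [[-0.01, -1.0, 0.01], [-0.99, 0.01, -0.16], [0.16, -0.01, -0.99]]
scene [ 1.173 -0.552  0.731] 424.40041116165395 [[0.65, 0.76, 0.02], [0.47, -0.39, -0.79], [-0.59, 0.53, -0.61]]
```

View pics/top0.png

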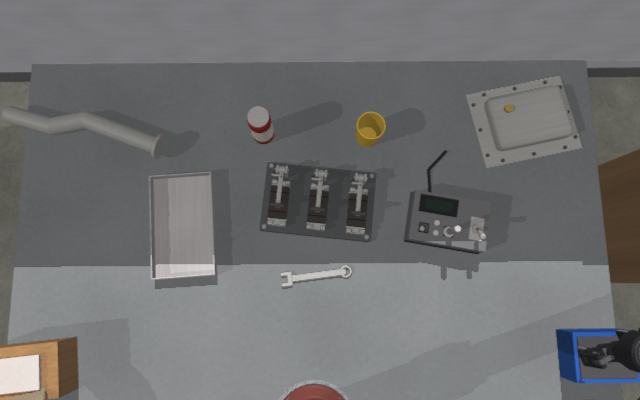

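View pics/scene0.png

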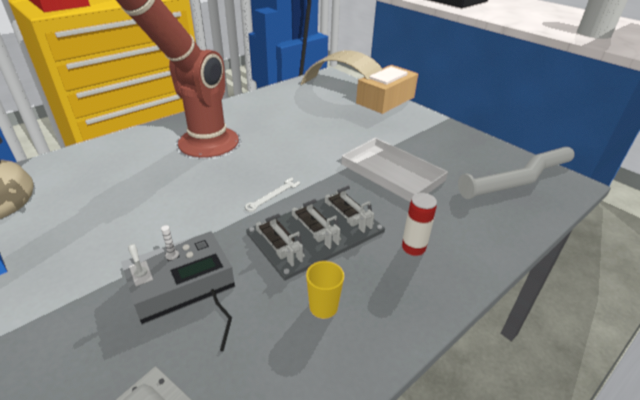

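```bash
python3 - <<'E'
from h import *
z=load('top0'); P=cloud(z); im=z['p'][:,:,::-1]
cv2.imwrite('pics/crop1.png',cv2.resize(im[150:290,140:500],(800,311),interpolation=cv2.INTER_CUBIC)); 
def fit(name,zlo,zhi,u0,u1,v0,v1):
    m=np.zeros(P.shape[:2],bool); m[v0:v1,u0:u1]=1; m&=(P[...,2]>zlo)&(P[...,2]<zhi)&(z['d']>0)
    q=P[m][:,:2]; r=cv2.minAreaRect((q*1000).astype(np.float32)); print(name,len(q),'med z',np.median(P[m][:,2]).round(4),'rect mm',np.round(r[0],1),np.round(r[1],1),round(r[2],2))
print('bench z',np.median(P[250:262,300:400,2]))
fit('jig',0.010,0.022,250,390,150,250)
fit('unit',0.058,0.071,395,500,180,260)
fit('tray',0.024,0.036,140,225,165,290)
fit('trayfloor',0.0015,0.008,155,210,178,272)
fit('pads',0.040,0.047,250,390,150,250)
for u,v in ((424,228),(449,231),(458,229),(478,235),(482,238),(478,225)): print(u,v,P[v,u].round(4))
np.set_printoptions(linewidth=250,suppress=True)
print((P[215:245:1,466:492,2]*1000).round().astype(int))
for n,c in (('can',(262,122)),('cup',(370,128)),('wrench',(316,276)),('w1',(288,280)),('w2',(346,271))): print(n,P[c[1],c[0]].round(3))
E
```

```text
bench z 0.00038246316125974453
jig 4449 med z 0.0163 rect mm [576.4 -19.2] [300.1 190.6] 83.38
unit 3497 med z 0.0659 rect mm [ 514.8 -359. ] [202.2 131.2] 79.66
tray 548 med z 0.0308 rect mm [516.3 345.4] [276.8 168.1] 3.55
trayfloor 3591 med z 0.004 rect mm [519.5 351.9] [258.1 149.4] 1.3
pads 1209 med z 0.0439 rect mm [571.2 -18.4] [259.9 145.1] 83.26
424 228 [ 0.4963 -0.295   0.0465]
449 231 [ 0.4828 -0.3458  0.0962]
458 229 [ 0.4824 -0.3525  0.1483]
478 235 [ 0.4743 -0.4281  0.0685]
482 238 [ 0.4623 -0.4194  0.1196]
478 225 [ 0.4992 -0.4266  0.0777]
[[  66   65   69   67   70   70   65   64   64   67   71   63   63   64   65   64   65   60   71   62   63   67   67   64    3    1]
 [  63   61   65   64   63   64   71   69   64   63   63   71   68   65   62   66   67   65   63   62   67   68   63   66    3    2]
 [  64   70   67   70   70   71   67   67   68   69   66   71   69   69   65   61   61   63   62   66   66   67   65   65    5   -2]
 [  65   69   67   61   66   67   65   70   67   63   65   66   70   69   71   68   69   69   67   62   66   66   67   65   -3   -2]
 [  67 
[... 2881 characters left out ...]
3   67   68    3    2   -2    3    0]
 [  69   64   67   62   62   60   66   67   65   62   70   64   62   63   64   70   64   64   68   63   65    1    4   -4    0    3]
 [  62   62   62   63   67   70   63   64   67   62   63   63   65   67   65   65   64   67   61   69   63    4    4    2    0   -1]
 [  63   70   63   65   65   67   71   68   67   64   65   68   59   63   65   66   66   68   66   65   63    0    0    1    0   -1]
 [  61   68   66   63   64   68   68   63   64   62   64   63   68   69   61   65   65   65   68   70   60   -1   -2   -4    7   -8]]
can [0.755 0.121 0.151]
cup [ 0.783 -0.167  0.007]
wrench [ 0.375 -0.01   0.013]
w1 [0.366 0.064 0.01 ]
w2 [ 0.388 -0.091 -0.005]
```

View pics/crop1.png

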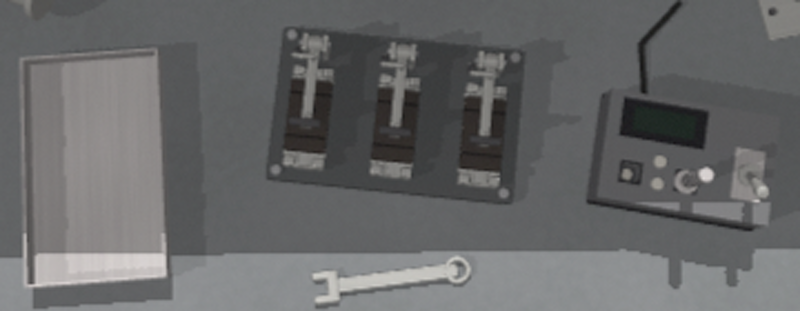

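The top view shows all three stations loaded, the tray on the left at (182,225), and the unit on the right with its recess at (424,228), pin at (449,231) and lever tip at (482,238). The measured sizes agree with those given.

Emit:
{"method": "play_rows", "body": {"series": [0,0,-27,203,194,-10,-1,0,0,-27,203,194,-10,-1,0,0,-27,203,194,-10,-1,0,0,-27,203,194,-10,-1,0,0,-27,203,194,-10,-1,0,0,-27,203,194,-10,-1,0,0,-27,203,194,-10,-1,0,0,-27,203,194,-10,-1,0,0,-27,203,194,-10,-1,0,0,-27,203,194,-10,-1], "grip_force": 40}}

```text
t: 0.93
tool_pos: [0.428, -0.4159, 0.2209]
ee_rot: [0.0, 0.998, -0.058, -0.001]
force: [-0.0, -0.6, -0.9]
width: -0.0
gripper_force: 0.0
```

```bash
python3 - <<'E'
from h import *
z=load('top0'); P=cloud(z)
a=np.radians(-6.62); R=np.array([[np.cos(a),np.sin(a)],[-np.sin(a),np.cos(a)]])
q=(P[...,:2]-[.5764,-.0192])@R.T*1000; h=P[...,2]*1000
for n,y in (('a',105),('b',0),('c',-105)):
    m=(abs(q[...,1]-y)<45)&(abs(q[...,0])<95)&(z['d']>0)
    l=m&(h>39)&(h<48)&(q[...,0]<-15)  # lining, -x half
    e=m&(h>28)&(h<36)&(q[...,0]<-30)
    b=m&(h>68)&(h<92)&(q[...,0]<0)
    pr=lambda k:(np.percentile(q[k],[1,99],axis=0).round(1).tolist(),k.sum())
    print(n,'lining',pr(l),'ear',pr(e),'bar',pr(b))
print(env.sense()['joint_pos'].round(2))
E
```

```text
a lining ([[-75.2, 80.2], [-15.6, 129.3]], np.int64(253)) ear ([[-77.5, 80.4], [-56.1, 126.3]], np.int64(80)) bar ([[-34.6, 87.1], [-25.2, 122.7]], np.int64(57))
b lining ([[-75.8, -24.4], [-15.8, 24.6]], np.int64(245)) ear ([[-77.3, -24.0], [-60.6, 24.3]], np.int64(70)) bar ([[-34.6, -16.6], [-22.4, 17.3]], np.int64(55))
c lining ([[-76.3, -128.9], [-15.9, -79.9]], np.int64(254)) ear ([[-77.8, -128.0], [-51.0, -79.7]], np.int64(78)) bar ([[-35.0, -122.1], [-20.9, -88.4]], np.int64(54))
[ 0.67  0.54  0.1   1.6  -0.06  1.   -0.9 ]
```

Emit:
{"method": "play_rows", "body": {"series": [0,0,0,0,0,-121,-1,0,0,0,0,0,-121,-1,0,0,0,0,0,-121,-1,0,0,0,0,0,-121,-1]}}

```text
t: 1.27
tool_pos: [0.4225, -0.4131, 0.0929]
ee_rot: [-0.005, 0.998, -0.06, -0.007]
force: [-1.4, 1.4, -0.8]
width: -0.0002
gripper_force: 0.0
```

Emit:
{"method": "play_rows", "body": {"series": [0,0,0,15,-3,0,-1,0,0,0,25,-5,0,-1,0,0,0,35,-6,0,-1,0,0,0,42,-8,0,-1,0,0,0,49,-9,0,-1,0,0,0,54,-10,0,-1,0,0,0,56,-10,0,-1,0,0,0,58,-10,0,-1,0,0,0,58,-10,0,-1]}}

```text
t: 2.02
tool_pos: [0.4869, -0.4256, 0.1003]
ee_rot: [0.0, 0.998, -0.058, -0.0]
force: [-1.0, -0.3, 0.3]
width: -0.0002
gripper_force: 0.5
```

```bash
python3 - <<'E'
from h import *
snap('top','top1'); z=load('top1'); P=cloud(z)
m=np.zeros(P.shape[:2],bool); m[170:260,440:520]=1
# unit frame rel. pivot
a=np.radians(-10.34); R=np.array([[np.cos(a),np.sin(a)],[-np.sin(a),np.cos(a)]])
q=(P[...,:2]-[.4924,-.4261])@R.T*1000; h=P[...,2]*1000
cv2.imwrite('pics/crop2.png',cv2.resize(z['p'][150:270,390:570,::-1],(720,480)))
E
```

```text
(no output)
```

View pics/crop2.png

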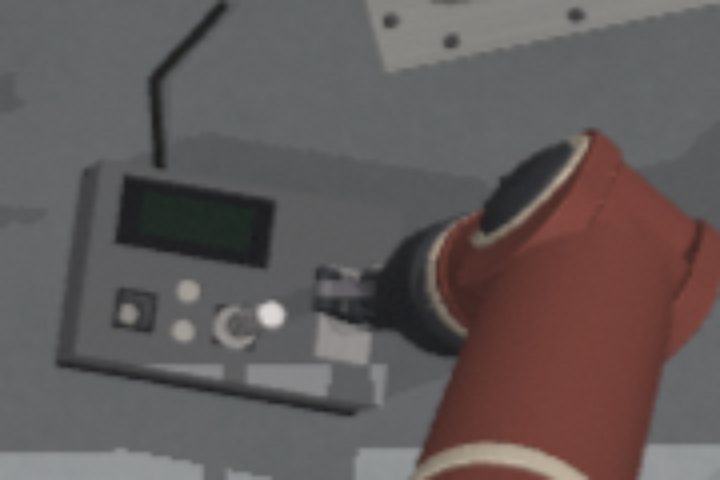

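The arm hides the lever in this view, though the pin and recess are undisturbed. I'll push a few mm more, back off and check the lever.

Emit:
{"method": "play_rows", "body": {"series": [0,0,0,3,-1,0,-1,0,0,0,6,-1,0,-1,0,0,0,6,-1,0,-1]}}

```text
t: 2.32
tool_pos: [0.4902, -0.4261, 0.0997]
ee_rot: [-0.001, 0.998, -0.058, -0.003]
force: [-5.1, 0.6, 1.9]
width: -0.0002
gripper_force: 2.9
```

Emit:
{"method": "play_rows", "body": {"series": [0,0,0,-15,3,0,-1,0,0,0,-35,6,0,-1,0,0,0,-35,6,80,-1,0,0,0,-35,6,120,-1,0,0,0,40,200,150,0.55,0,0,0,110,395,170,0.55,0,0,0,110,395,170,0.55,0,0,0,110,395,170,0.55,0,0,0,110,395,170,0.55,0,0,0,110,395,170,0.55]}}

```text
t: 3.15
tool_pos: [0.5447, -0.189, 0.2375]
ee_rot: [-0.0, 0.998, -0.058, 0.001]
force: [0.7, -0.9, 0.2]
width: 0.066
gripper_force: 0.0
```

```bash
python3 - <<'E'
from h import *
snap('top','top2'); z=load('top2'); P=cloud(z)
a=np.radians(-10.34); R=np.array([[np.cos(a),np.sin(a)],[-np.sin(a),np.cos(a)]])
q=(P[...,:2]-[.4924,-.4261])@R.T*1000; h=P[...,2]*1000
m=(abs(q[...,1])<25)&(abs(q[...,0])<60)&(h>80)&(h<150)
for lo,hi in((85,100),(100,115),(115,130)):
    k=m&(h>lo)&(h<hi); print(lo,k.sum(),q[k].mean(0).round(1))
s=env.sense(); print(s['tool_pos'],s['width'],s['joint_pos'].round(2),s['t'])
E
```

```text
85 15 [6.7 2.4]
100 18 [13.6  3.1]
115 35 [22.1  2.4]
[ 0.55032086 -0.17631739  0.23900495] 0.06656049613843615 [ 0.22  0.49  0.08  1.64 -0.06  1.01 -1.34] 3.2
```

Emit:
{"method": "play_rows", "body": {"series": [0,0,0,10,265,-39,0.55,0,0,0,10,265,-39,0.55,0,0,0,10,265,-39,0.55,0,0,0,10,265,-39,0.55,0,0,0,10,265,-39,0.55,0,0,0,10,265,-39,0.55,0,0,0,10,265,-39,0.55,0,0,0,10,265,-39,0.55,0,0,0,10,265,-39,0.55,0,0,0,10,265,-39,0.55]}}

```text
t: 4.03
tool_pos: [0.5537, 0.0719, 0.1978]
ee_rot: [0.0, 0.998, -0.059, 0.0]
force: [0.6, -0.7, 0.4]
width: 0.0662
gripper_force: 0.0
```

```bash
python3 - <<'E'
from h import *
snap('wrist','w1'); snap('scene','s1'); s=env.sense(); print(s['tool_pos'],s['ee_rot'].round(3),s['t'])
E
```

```text
[0.55374166 0.07090941 0.19794636] [ 0.     0.998 -0.06   0.001] 4.1333
```

View pics/w1.png

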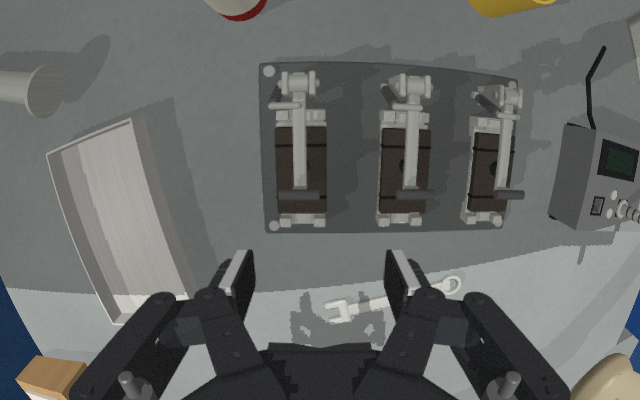

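The wrist view shows bar a at (277..322,195), bar b at (397..440,195) and bar c at (495..523,195), all level. I'll measure them.

```bash
cat >> h.py <<'E'
def fcloud(z):
    d=z['d']; v,u=np.mgrid[:d.shape[0],:d.shape[1]]; x=u-z['cx']; y=v-z['cy']; r=np.hypot(x,y)+1e-9; th=r/z['fx']
    k=np.tan(th)/r*d
    return (np.stack([x*k,y*k,d],-1)-z['t'])@z['R']
JO=np.array([561.5,-17.5])
def jig(X,yaw=-6.62,o=JO):
    a=np.radians(yaw); R=np.array([[np.cos(a),np.sin(a)],[-np.sin(a),np.cos(a)]])
    return (X[...,:2]*1000-o)@R.T
E
python3 - <<'E'
from h import *
z=load('w1'); P=fcloud(z); q=jig(P); h=P[...,2]*1000; ok=z['d']>0
for n,y in (('a',105),('b',0),('c',-105)):
    m=ok&(abs(q[...,1]-y)<40)
    B=m&(h>72)&(h<90)&(q[...,0]<5)&(q[...,0]>-40)&(abs(q[...,1]-y)>8)
    L=m&(h>40)&(h<50)&(abs(q[...,0])<40)
    f=lambda k:np.percentile(q[k],[2,50,98],axis=0).round(1).tolist()
    print(n,'bar',f(B),np.median(h[B]).round(1),B.sum(),'pad',f(L),np.median(h[L]).round(1))
    S=m&(h>28)&(h<36)&(q[...,0]<-40); print('  ear',f(S))
t=ok&(P[...,1]>.2)&(h>22)&(h<38)&(P[...,0]<.75)&(P[...,1]<.5)
r=cv2.minAreaRect((P[t][:,:2]*1000).astype(np.float32)); print('tray',r)
E
```

```text
a bar [[-21.3, 88.4], [-16.0, 114.5], [-12.2, 123.7]] 82.7 248 pad [[-38.9, 81.6], [5.0, 99.8], [38.5, 130.8]] 44.6
  ear [[-62.3, 83.3], [-55.2, 106.2], [-51.9, 126.8]]
b bar [[-19.3, -15.9], [-15.0, 10.1], [-11.6, 19.5]] 82.9 227 pad [[-38.6, -22.1], [2.9, 10.5], [38.6, 26.2]] 44.6
  ear [[-62.1, -18.8], [-55.8, 3.2], [-42.7, 26.7]]
c bar [[-20.5, -120.2], [-15.5, -92.5], [-11.5, -84.8]] 82.6 185 pad [[-38.7, -126.1], [0.7, -92.3], [38.4, -77.9]] 44.6
  ear [[-62.6, -122.9], [-54.7, -98.6], [-41.6, -78.1]]
tray ((572.939697265625, 358.6090393066406), (377.423095703125, 203.7332763671875), 11.699036598205566)
```

Emit:
{"method": "play_rows", "body": {"series": [0,0,0,6.5,18.4,-40,0.55,0,0,0,6.5,18.4,-80,0.55,0,0,0,6.5,18.4,-110,0.55,0,0,0,6.5,18.4,-130,0.55,0,0,0,6.5,18.4,-141,0.55,0,0,0,6.5,18.4,-141,0.55,0,0,0,6.5,18.4,-141,-0.5,0,0,0,6.5,18.4,-141,-0.5,0,0,0,6.5,18.4,-141,-0.5,0,0,0,6.5,18.4,-141,-0.5], "grip_force": 60}}

```text
t: 4.97
tool_pos: [0.5612, 0.0894, 0.059]
ee_rot: [0.001, 0.998, -0.059, 0.002]
force: [-1.7, -3.1, 5.8]
width: 0.0341
gripper_force: 59.1
```

Emit:
{"method": "play_rows", "body": {"series": [0,0,0,0,0,0,-0.5,0,0,0,0,0,0,-0.5]}}

```text
t: 5.13
tool_pos: [0.5611, 0.0894, 0.0589]
ee_rot: [0.001, 0.998, -0.059, 0.002]
force: [-1.4, -4.1, 5.5]
width: 0.034
gripper_force: 59.2
```

Emit:
{"method": "play_rows", "body": {"series": [0,0,0,4,-0.5,14.4,-0.5,0,0,0,10.2,-1.2,28,-0.5,0,0,0,18.4,-2.1,40.6,-0.5,0,0,0,28.2,-3.3,51.8,-0.5,0,0,0,39.6,-4.6,61.4,-0.5,0,0,0,52.4,-6.1,69.2,-0.5,0,0,0,66,-7.7,74.9,-0.5,0,0,0,75.7,-8.8,77.6,-0.5,0,0,0,75.7,-8.8,77.6,-0.5]}}

```text
t: 5.88
tool_pos: [0.6366, 0.0808, 0.1358]
ee_rot: [0.001, 0.998, -0.059, 0.001]
force: [-1.7, -3.0, 3.8]
width: 0.0328
gripper_force: 59.1
```

Emit:
{"method": "play_rows", "body": {"series": [0,0,0,0,0,0,0.55,0,0,0,0,0,0,0.55,0,0,0,0,0,0,0.55,0,0,0,-5,0,50,0.55,0,0,0,-30,2,80,0.55,0,0,0,-66,5,80,0.55,0,0,0,-66,5,80,0.55,0,0,0,-66,5,80,0.55]}}

```text
t: 6.55
tool_pos: [0.5669, 0.0891, 0.2148]
ee_rot: [-0.001, 0.998, -0.057, -0.001]
force: [0.4, 0.2, -0.7]
width: 0.0663
gripper_force: 0.0
```

```bash
python3 - <<'E'
from h import *
snap('scene','s2'); s=env.sense(); print(s['tool_pos'],s['t'])
z=load('s2'); P=cloud(z); q=jig(P,o=[561,-16.5]); h=P[...,2]*1000
for n,y in (('a',105),('b',0),('c',-105)):
    m=(abs(q[...,1]-y)<20)&(h>120)&(h<170)&(q[...,0]>60)&(q[...,0]<150)&(z['d']>0)
    print(n,m.sum(),q[m].mean(0) if m.any() else '', h[m].max() if m.any() else '')
E
```

```text
[0.56887476 0.0887585  0.21465012] 6.6
a 163 [ 96.8909852  101.51566357] 160.15540748396347
b 0  
c 0
```

View pics/s2.png

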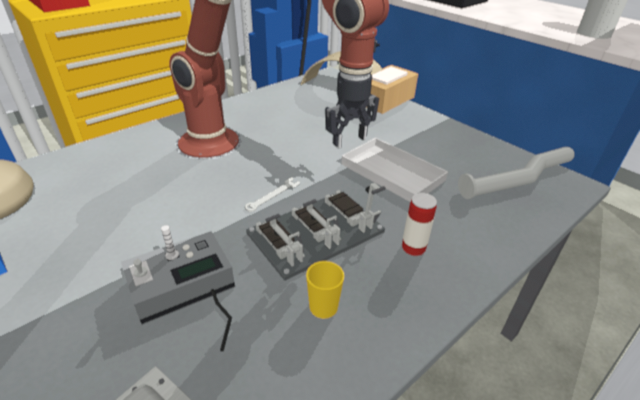

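Emit:
{"method": "play_rows", "body": {"series": [0,0,0,4,-1,-40,0.55,0,0,0,4,-1,-80,0.55,0,0,0,4,-1,-120,0.55,0,0,0,4,-1,-150,0.55,0,0,0,4,-1,-172,0.55,0,0,0,4,-1,-186,0.55,0,0,0,4,-1,-191,0.55,0,0,0,4,-1,-191,0.55,0,0,0,4,-1,-191,0.55]}}

```text
t: 7.35
tool_pos: [0.5746, 0.0869, 0.0233]
ee_rot: [-0.0, 0.998, -0.058, 0.001]
force: [-1.0, 0.1, -0.3]
width: 0.0662
gripper_force: 0.0
```

Emit:
{"method": "play_rows", "body": {"series": [0,0,0,0,0,0,0,0,0,0,0,0,0,-0.2,0,0,0,0,0,0,-0.2,0,0,0,0,0,0,-0.2,0,0,0,0,0,0,-0.2], "grip_force": 80}}

```text
t: 7.77
tool_pos: [0.5749, 0.0869, 0.025]
ee_rot: [-0.0, 0.998, -0.058, 0.002]
force: [-0.0, 0.2, 6.2]
width: 0.0482
gripper_force: 84.1
```

Emit:
{"method": "play_rows", "body": {"series": [0,0,0,0,0,5,-0.2,0,0,0,0,0,12,-0.2,0,0,0,0,0,22,-0.2,0,0,0,0,0,40,-0.2,0,0,0,0,0,70,-0.2,0,0,0,0,0,100,-0.2,0,0,0,0,0,130,-0.2,0,0,0,0,0,160,-0.2,0,0,0,0,0,160,-0.2]}}

```text
t: 8.52
tool_pos: [0.5773, 0.0872, 0.1904]
ee_rot: [-0.002, 0.998, -0.058, 0.007]
force: [2.1, -0.0, -1.9]
width: 0.0484
gripper_force: 83.4
```

```bash
cat > tray.py <<'E'
from h import *
import sys
f=sys.argv[1]; snap('top',f); z=load(f); P=cloud(z); ok=z['d']>0; h=P[...,2]*1000
# rim points, brightness irrelevant; fit rectangle outline by least squares
from scipy.optimize import least_squares
m=ok&(h>25)&(h<38)&(P[...,1]>.22)&(P[...,1]<.48)&(P[...,0]>.34)&(P[...,0]<.72)
m=cv2.morphologyEx(m.astype(np.uint8),cv2.MORPH_CLOSE,np.ones((3,3)))>0
m&=ok&(h>25)&(h<38)
X=P[m][:,:2]*1000
def res(p):
    a=p[2]; R=np.array([[np.cos(a),np.sin(a)],[-np.sin(a),np.cos(a)]]); q=abs((X-p[:2])@R.T)
    d=np.minimum(abs(q[:,0]-136.5),abs(q[:,1]-81.5)); return d
o=least_squares(res,[516,345,.03],loss='soft_l1',f_scale=3)
print('tray centre',o.x[:2].round(1),'yaw deg',np.degrees(o.x[2]).round(2),'med res',np.median(res(o.x)).round(2),len(X))
c=o.x[:2];a=o.x[2]
for k in (-80,0,80): print(k,(c+k*np.array([np.cos(a),np.sin(a)])).round(1))
m=ok&(h>12)&(h<24.5)&(P[...,1]>.22)&(P[...,1]<.48)&(P[...,0]>.34)&(P[...,0]<.72)
q=jig(P,np.degrees(a),c)
m&=(abs(q[...,0])<125)&(abs(q[...,1])<72)
n,l,st,_=cv2.connectedComponentsWithStats(m.astype(np.uint8))
for i in range(1,n):
    if st[i,4]>100: print('pad',q[l==i].mean(0).round(1),h[l==i].mean().round(1),cv2.minAreaRect(q[l==i].astype(np.float32)))
s=env.sense(); print(s['tool_pos'].round(4),s['ee_rot'].round(3),s['width'],s['force'].round(1),s['t'])
E
python3 tray.py t1
```

```text
tray centre [515.7 344.5] yaw deg 3.36 med res 0.88 572
-80 [435.8 339.8]
0 [515.7 344.5]
80 [595.6 349.2]
[0.5756 0.087  0.1873] [-0.001  0.998 -0.058  0.004] 0.048490274244992596 [ 0.3 -0.5 -3. ] 8.5667
```

Emit:
{"method": "play_rows", "body": {"series": [0,0,7,2,26,0,-0.2,0,0,14,4,52,0,-0.2,0,0,21,6,78,0,-0.2,0,0,28,8,104,0,-0.2,0,0,35,10,130,0,-0.2,0,0,42,12,156,0,-0.2,0,0,49,14,182,0,-0.2,0,0,56,16,208,0,-0.2,0,0,63,18,234,0,-0.2,0,0,70,20,262,0,-0.2]}}

```text
t: 9.4
tool_pos: [0.5924, 0.3484, 0.181]
ee_rot: [0.0, 0.85, 0.527, -0.002]
force: [0.5, -0.0, -2.2]
width: 0.0481
gripper_force: 83.2
```

Emit:
{"method": "play_rows", "body": {"series": [0,0,7,0,0,-20,-0.2,0,0,14,0,0,-40,-0.2,0,0,21,0,0,-60,-0.2,0,0,28,0,0,-80,-0.2,0,0,30,0,0,-100,-0.2,0,0,30,0,0,-110,-0.2,0,0,30,0,0,-110,-0.2]}}

```text
t: 9.98
tool_pos: [0.5907, 0.3464, 0.0684]
ee_rot: [-0.001, 0.687, 0.727, -0.005]
force: [-0.5, -0.9, -3.9]
width: 0.0478
gripper_force: 83.2
```

```bash
python3 - <<'E'
from h import *
s=env.sense(); print(s['tool_pos'].round(4),s['ee_rot'].round(3),s['width'],s['force'].round(1),s['joint_pos'].round(2),s['t'])
snap('wrist','w2')
E
```

```text
[0.5907 0.3464 0.0684] [-0.001  0.687  0.727 -0.005] 0.04778951852463078 [-0.5 -0.9 -3.9] [-0.37  0.87 -0.36  1.45  0.35  0.9  -0.78] 9.9833
```

View pics/w2.png

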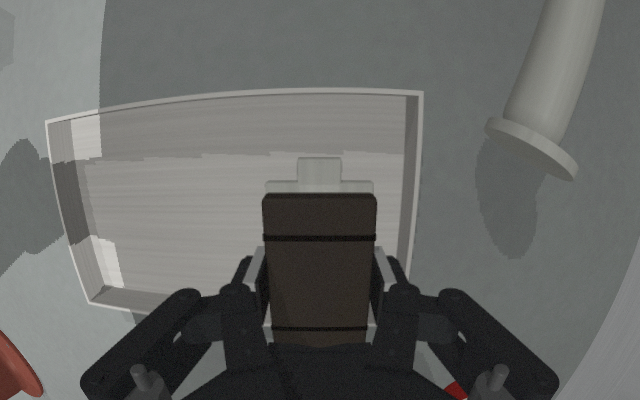

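The pad hangs level over the tray's +x slot, lining up at (320,270), and is clear of the wall. Next I lower it.

Emit:
{"method": "play_rows", "body": {"series": [0,0,0,4,3,-20,-0.2,0,0,0,4,3,-38,-0.2,0,0,0,4,3,-50,-0.2,0,0,0,4,3,-58,-0.2,0,0,0,4,3,-62,-0.2,0,0,0,4,3,-65,-0.2,0,0,0,4,3,-65,-0.2,0,0,0,4,3,-65,-0.2]}}

```text
t: 10.7
tool_pos: [0.598, 0.3522, 0.0091]
ee_rot: [0.0, 0.686, 0.727, 0.001]
force: [0.2, 0.2, -2.7]
width: 0.0482
gripper_force: 83.2
```

Emit:
{"method": "play_rows", "body": {"series": [0,0,0,0,0,-3,-0.2,0,0,0,0,0,-5,-0.2,0,0,0,0,0,-6,-0.2,0,0,0,0,0,-6,-0.2]}}

```text
t: 11.03
tool_pos: [0.5975, 0.3517, 0.0022]
ee_rot: [-0.0, 0.686, 0.727, -0.0]
force: [-0.1, 0.1, -2.8]
width: 0.0483
gripper_force: 83.2
```

Emit:
{"method": "play_rows", "body": {"series": [0,0,0,0,0,-1.5,-0.2,0,0,0,0,0,-1.5,-0.2]}}

```text
t: 11.2
tool_pos: [0.5976, 0.3518, 0.002]
ee_rot: [0.0, 0.686, 0.727, 0.0]
force: [-1.7, -1.7, 4.7]
width: 0.0482
gripper_force: 84.0
```

Emit:
{"method": "play_rows", "body": {"series": [0,0,0,0,0,0.5,0.3,0,0,0,0,0,0.5,0.4,0,0,0,0,0,0.5,0.4,0,0,0,0,0,20,0.4,0,0,0,0,0,60,0.4,0,0,0,0,0,100,0.4,0,0,0,0,0,140,0.4,0,0,0,0,0,180,0.4,0,0,0,0,0,200,0.4]}}

```text
t: 11.95
tool_pos: [0.5994, 0.3536, 0.2072]
ee_rot: [0.001, 0.686, 0.727, 0.005]
force: [0.8, 0.5, 0.1]
width: 0.0598
gripper_force: 0.0
```

```bash
python3 tray.py t2
```

```text
tray centre [515.4 344.4] yaw deg 3.35 med res 1.02 303
-80 [435.5 339.7]
0 [515.4 344.4]
80 [595.2 349.1]
pad [ 88.1 -26.2] 20.3 ((84.69425964355469, -19.050899505615234), (52.207489013671875, 65.90831756591797), 1.9158222675323486)
[0.6006 0.3547 0.2102] [0.001 0.686 0.727 0.008] 0.05984542375474821 [2.5 1.1 3.6] 12.0
```

Emit:
{"method": "play_rows", "body": {"series": [0,0,-7,5,-28,15,-1,0,0,-14,10,-56,30,-1,0,0,-21,20,-84,30,-1,0,0,-28,30,-112,30,-1,0,0,-35,40,-140,30,-1,0,0,-42,52,-168,30,-1,0,0,-49,64,-196,30,-1,0,0,-56,76,-224,30,-1,0,0,-63,90,-252,30,-1,0,0,-70,106,-280,30,-1]}}

```text
t: 12.83
tool_pos: [0.7036, 0.0706, 0.2305]
ee_rot: [-0.0, 0.98, 0.2, -0.0]
force: [0.3, -0.4, -0.0]
width: -0.0004
gripper_force: 0.0
```

Emit:
{"method": "play_rows", "body": {"series": [0,0,-7,0,0,0,-1,0,0,-14,0,0,0,-1,0,0,-21,0,0,0,-1,0,0,-28,0,0,0,-1,0,0,-30,0,0,0,-1,0,0,-30,0,0,0,-1,0,0,-30,0,0,0,-1]}}

```text
t: 13.42
tool_pos: [0.7034, 0.072, 0.2302]
ee_rot: [0.0, 0.998, -0.057, -0.0]
force: [0.1, -0.3, -0.2]
width: -0.0001
gripper_force: 0.0
```

Emit:
{"method": "play_rows", "body": {"series": [0,0,0,4,0,-25,-1,0,0,0,4,0,-50,-1,0,0,0,4,0,-70,-1,0,0,0,4,0,-85,-1,0,0,0,4,0,-87,-1,0,0,0,4,0,-87,-1]}}

```text
t: 13.92
tool_pos: [0.7068, 0.0717, 0.1424]
ee_rot: [0.0, 0.998, -0.058, -0.001]
force: [-0.2, 0.1, -0.3]
width: -0.0002
gripper_force: 0.0
```

Emit:
{"method": "play_rows", "body": {"series": [0,0,0,-20,2.3,0,-1,0,0,0,-35,4,0,-1,0,0,0,-50,6,-3,-1,0,0,0,-65,7.5,-6,-1,0,0,0,-80,9,-9,-1,0,0,0,-92,10.6,-12,-1,0,0,0,-102,12,-12,-1,0,0,0,-105,12.2,-12,-1,0,0,0,-105,12.2,-12,-1]}}

```text
t: 14.67
tool_pos: [0.6027, 0.0844, 0.1333]
ee_rot: [-0.0, 0.998, -0.058, 0.001]
force: [-0.5, -0.6, -0.2]
width: -0.0002
gripper_force: 0.0
```

```bash
cat > fing.py <<'E'
from h import *
import sys
snap('scene',sys.argv[1]); s=env.sense(); print(s['tool_pos'].round(4),s['force'].round(1),s['t'])
z=load(sys.argv[1]); P=cloud(z); q=jig(P,o=[561,-16.5]); h=P[...,2]*1000
for n,y in (('a',105),('b',0),('c',-105)):
    m=(abs(q[...,1]-y)<20)&(q[...,0]>-60)&(q[...,0]<150)&(z['d']>0)
    k=m&(h>50)&(h<170); print(n,'points>100:',(m&(h>100)&(h<170)).sum(),'bar zone z', np.percentile(h[k&(q[...,0]<0)],95).round(1) if (k&(q[...,0]<0)).any() else None)
E
python3 fing.py s3
```

```text
[0.6031 0.0842 0.133 ] [ 0.5 -0.1  0.6] 14.7167
a points>100: 197 bar zone z 108.4
b points>100: 0 bar zone z 82.3
c points>100: 0 bar zone z 82.7
```

Emit:
{"method": "play_rows", "body": {"series": [0,0,0,0,0,30,0.55,0,0,0,0,0,60,0.55,0,0,0,-20,-35,60,0.55,0,0,0,-40,-70,60,0.55,0,0,0,-55,-99,60,0.55,0,0,0,-55,-99,60,0.55,0,0,0,-55,-99,60,0.55]}}

```text
t: 15.3
tool_pos: [0.5475, -0.018, 0.1926]
ee_rot: [0.0, 0.998, -0.061, 0.001]
force: [-0.0, 0.6, -0.8]
width: 0.066
gripper_force: 0.0
```

```bash
python3 fing.py s4
```

```text
[ 0.5482 -0.0156  0.1925] [0.  0.4 0.4] 15.35
a points>100: 0 bar zone z 66.5
b points>100: 0 bar zone z 82.6
c points>100: 0 bar zone z 83.5
```

Finger a is down on its stop. Next is finger b.

Emit:
{"method": "play_rows", "body": {"series": [0,0,0,0,0,-40,0.55,0,0,0,0,0,-80,0.55,0,0,0,0,0,-110,0.55,0,0,0,0,0,-128,0.55,0,0,0,0,0,-135.5,0.55,0,0,0,0,0,-135.5,0.55,0,0,0,0,0,-135.5,-0.5,0,0,0,0,0,-135.5,-0.5,0,0,0,0,0,-135.5,-0.5,0,0,0,0,0,-135.5,-0.5], "grip_force": 60}}

```text
t: 16.18
tool_pos: [0.549, -0.0149, 0.0581]
ee_rot: [-0.0, 0.998, -0.058, 0.002]
force: [-0.3, 1.7, 4.6]
width: 0.0339
gripper_force: 59.2
```

Emit:
{"method": "play_rows", "body": {"series": [0,0,0,0,0,0,-0.5,0,0,0,0,0,0,-0.5]}}

```text
t: 16.35
tool_pos: [0.549, -0.0149, 0.0581]
ee_rot: [-0.0, 0.998, -0.058, 0.002]
force: [-0.6, 0.4, 7.0]
width: 0.0341
gripper_force: 59.3
```

Emit:
{"method": "play_rows", "body": {"series": [0,0,0,4,-0.5,14.4,-0.5,0,0,0,10.2,-1.2,28,-0.5,0,0,0,18.4,-2.1,40.6,-0.5,0,0,0,28.2,-3.3,51.8,-0.5,0,0,0,39.6,-4.6,61.4,-0.5,0,0,0,52.4,-6.1,69.2,-0.5,0,0,0,66,-7.7,74.9,-0.5,0,0,0,75.7,-8.8,77.6,-0.5,0,0,0,75.7,-8.8,77.6,-0.5]}}

```text
t: 17.1
tool_pos: [0.6239, -0.0235, 0.1347]
ee_rot: [-0.0, 0.998, -0.059, 0.0]
force: [-0.2, 1.1, 3.7]
width: 0.0331
gripper_force: 59.1
```

Emit:
{"method": "play_rows", "body": {"series": [0,0,0,0,0,0,0.55,0,0,0,0,0,0,0.55,0,0,0,0,0,0,0.55,0,0,0,-5,0,50,0.55,0,0,0,-30,2,80,0.55,0,0,0,-63,5,80,0.55,0,0,0,-63,5,80,0.55,0,0,0,-63,5,80,0.55]}}

```text
t: 17.77
tool_pos: [0.5581, -0.0188, 0.2143]
ee_rot: [-0.0, 0.998, -0.058, -0.0]
force: [1.0, -0.1, 1.2]
width: 0.0662
gripper_force: 0.0
```

```bash
python3 fing.py s5
```

```text
[ 0.5598 -0.0189  0.2141] [-0.4 -0.5 -0.1] 17.8167
a points>100: 0 bar zone z 66.2
b points>100: 204 bar zone z None
c points>100: 0 bar zone z 82.2
```

Emit:
{"method": "play_rows", "body": {"series": [0,0,0,1,2,-40,0.55,0,0,0,1,2,-80,0.55,0,0,0,1,2,-120,0.55,0,0,0,1,2,-150,0.55,0,0,0,1,2,-172,0.55,0,0,0,1,2,-186,0.55,0,0,0,1,2,-190.5,0.55,0,0,0,1,2,-190.5,0.55,0,0,0,1,2,-190.5,0.55]}}

```text
t: 18.57
tool_pos: [0.5623, -0.017, 0.0234]
ee_rot: [0.0, 0.998, -0.058, 0.001]
force: [0.4, 0.3, 0.3]
width: 0.0664
gripper_force: 0.0
```

Emit:
{"method": "play_rows", "body": {"series": [0,0,0,0,0,0,0,0,0,0,0,0,0,-0.2,0,0,0,0,0,0,-0.2,0,0,0,0,0,0,-0.2,0,0,0,0,0,0,-0.2], "grip_force": 80}}

```text
t: 18.98
tool_pos: [0.5625, -0.0169, 0.025]
ee_rot: [-0.0, 0.998, -0.058, 0.002]
force: [-0.4, 0.5, 6.1]
width: 0.0483
gripper_force: 83.7
```

Emit:
{"method": "play_rows", "body": {"series": [0,0,0,0,0,5,-0.2,0,0,0,0,0,12,-0.2,0,0,0,0,0,22,-0.2,0,0,0,0,0,40,-0.2,0,0,0,0,0,70,-0.2,0,0,0,0,0,100,-0.2,0,0,0,0,0,130,-0.2,0,0,0,0,0,160,-0.2,0,0,0,0,0,160,-0.2]}}

```text
t: 19.73
tool_pos: [0.565, -0.017, 0.1903]
ee_rot: [-0.0, 0.998, -0.058, 0.007]
force: [1.5, -0.4, -2.6]
width: 0.0486
gripper_force: 83.4
```

```bash
python3 tray.py t3
```

```text
tray centre [514.6 344.5] yaw deg 3.38 med res 1.11 621
-80 [434.8 339.8]
0 [514.6 344.5]
80 [594.5 349.2]
pad [84.4 -5.1] 20.7 ((85.04670715332031, -3.815601348876953), (92.73401641845703, 50.96484375), 89.49308776855469)
[ 0.5633 -0.0169  0.1872] [-0.     0.998 -0.058  0.004] 0.04844835890025083 [ 0.7 -0.5 -3. ] 19.7833
```

Emit:
{"method": "play_rows", "body": {"series": [0,0,7,-3.5,26,0,-0.2,0,0,14,-7,52,0,-0.2,0,0,21,-10.5,78,0,-0.2,0,0,28,-14,104,0,-0.2,0,0,35,-17.5,130,0,-0.2,0,0,42,-21,156,0,-0.2,0,0,49,-24.5,182,0,-0.2,0,0,56,-28,208,0,-0.2,0,0,63,-31.5,234,0,-0.2,0,0,70,-35,260,0,-0.2]}}

```text
t: 20.62
tool_pos: [0.5245, 0.2435, 0.1816]
ee_rot: [-0.0, 0.85, 0.528, -0.002]
force: [-0.2, 0.1, -2.9]
width: 0.048
gripper_force: 83.2
```

Emit:
{"method": "play_rows", "body": {"series": [0,0,7,-4,26,0,-0.2,0,0,14,-8,52,0,-0.2,0,0,21,-11,78,0,-0.2,0,0,28,-14,101,0,-0.2,0,0,30,-14,101,-20,-0.2,0,0,30,-14,101,-50,-0.2,0,0,30,-14,101,-80,-0.2,0,0,30,-14,101,-100,-0.2,0,0,30,-14,101,-115,-0.2,0,0,30,-14,101,-115,-0.2]}}

```text
t: 21.45
tool_pos: [0.5088, 0.3409, 0.0628]
ee_rot: [-0.001, 0.686, 0.727, -0.006]
force: [0.3, -0.4, -3.6]
width: 0.0482
gripper_force: 83.2
```

Emit:
{"method": "play_rows", "body": {"series": [0,0,0,0,0,0,-0.2]}}

```text
t: 21.53
tool_pos: [0.5109, 0.343, 0.0665]
ee_rot: [-0.0, 0.686, 0.727, -0.002]
force: [0.1, -0.5, -2.8]
width: 0.0484
gripper_force: 83.2
```

```bash
python3 - <<'E'
from h import *
snap('wrist','w3')
s=env.sense(); print(s['tool_pos'].round(4),s['ee_rot'].round(3),s['width'],s['force'].round(1),s['joint_pos'].round(2),s['t'])
E
```

```text
[0.5118 0.344  0.068 ] [-0.     0.686  0.727 -0.001] 0.04823584454454489 [-0.1  0.1 -2.2] [-0.4   0.78 -0.38  1.68  0.39  0.76 -0.91] 21.5833
```

View pics/w3.png

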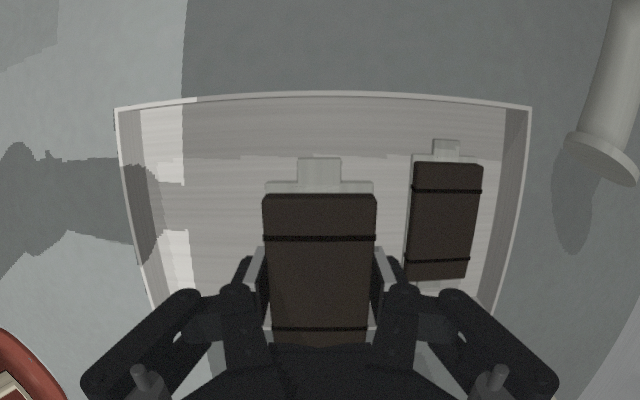

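Pad a lies flat at (445,220) in the tray, and pad b hangs level over the middle slot. Next I lower pad b.

Emit:
{"method": "play_rows", "body": {"series": [0,0,0,2,0,-20,-0.2,0,0,0,2,0,-38,-0.2,0,0,0,2,0,-50,-0.2,0,0,0,2,0,-58,-0.2,0,0,0,2,0,-63,-0.2,0,0,0,2,0,-65,-0.2,0,0,0,2,0,-66,-0.2,0,0,0,2,0,-66,-0.2,0,0,0,2,0,-66,-0.2]}}

```text
t: 22.33
tool_pos: [0.5146, 0.3446, 0.0031]
ee_rot: [0.0, 0.686, 0.727, 0.001]
force: [0.1, 0.0, -2.5]
width: 0.0483
gripper_force: 83.3
```

Emit:
{"method": "play_rows", "body": {"series": [0,0,0,0,0,-1,-0.2,0,0,0,0,0,-2,-0.2,0,0,0,0,0,-2,-0.2]}}

```text
t: 22.58
tool_pos: [0.5147, 0.3446, 0.002]
ee_rot: [0.0, 0.686, 0.727, 0.001]
force: [-0.9, -0.7, 6.3]
width: 0.0482
gripper_force: 84.2
```

Emit:
{"method": "play_rows", "body": {"series": [0,0,0,0,0,0.5,0.3,0,0,0,0,0,0.5,0.4,0,0,0,0,0,0.5,0.4,0,0,0,0,0,20,0.4,0,0,0,0,0,60,0.4,0,0,0,0,0,100,0.4,0,0,0,0,0,140,0.4,0,0,0,0,0,180,0.4,0,0,0,0,0,220,0.4]}}

```text
t: 23.33
tool_pos: [0.5139, 0.344, 0.2224]
ee_rot: [-0.0, 0.686, 0.727, 0.0]
force: [0.3, 0.4, -0.7]
width: 0.0598
gripper_force: 0.0
```

Emit:
{"method": "play_rows", "body": {"series": [0,0,-7,13,-27,10,-1,0,0,-14,26,-54,18,-1,0,0,-21,39,-81,18,-1,0,0,-28,52,-108,18,-1,0,0,-35,65,-135,18,-1,0,0,-42,78,-162,18,-1,0,0,-49,91,-189,18,-1,0,0,-56,104,-216,18,-1,0,0,-63,117,-243,18,-1,0,0,-70,130,-270,18,-1]}}

```text
t: 24.17
tool_pos: [0.6446, 0.0729, 0.2384]
ee_rot: [-0.0, 0.98, 0.199, 0.0]
force: [0.5, 0.6, -0.2]
width: -0.0001
gripper_force: 0.0
```

Emit:
{"method": "play_rows", "body": {"series": [0,0,-7,13,-27,0,-1,0,0,-14,26,-54,0,-1,0,0,-21,39,-81,0,-1,0,0,-28,51,-106,0,-1,0,0,-30,51,-106,0,-1,0,0,-30,51,-106,0,-1,0,0,-30,51,-106,0,-1,0,0,-30,51,-106,0,-1]}}

```text
t: 24.83
tool_pos: [0.6949, -0.0297, 0.2383]
ee_rot: [-0.001, 0.998, -0.056, -0.0]
force: [-0.1, 0.7, -0.1]
width: 0.0
gripper_force: 0.0
```

Emit:
{"method": "play_rows", "body": {"series": [0,0,0,1,-2,-28,-1,0,0,0,1,-2,-56,-1,0,0,0,1,-2,-78,-1,0,0,0,1,-2,-92,-1,0,0,0,1,-2,-95,-1,0,0,0,1,-2,-95,-1]}}

```text
t: 25.33
tool_pos: [0.6954, -0.0322, 0.1424]
ee_rot: [-0.001, 0.998, -0.057, -0.001]
force: [0.0, -0.1, -1.1]
width: 0.0003
gripper_force: 0.0
```

Emit:
{"method": "play_rows", "body": {"series": [0,0,0,-20,2.3,0,-1,0,0,0,-35,4,0,-1,0,0,0,-50,6,-3,-1,0,0,0,-65,7.5,-6,-1,0,0,0,-80,9,-9,-1,0,0,0,-92,10.6,-12,-1,0,0,0,-102,12,-12,-1,0,0,0,-105,12.2,-12,-1,0,0,0,-105,12.2,-12,-1]}}

```text
t: 26.08
tool_pos: [0.5914, -0.021, 0.133]
ee_rot: [-0.0, 0.998, -0.058, 0.001]
force: [-0.2, 0.2, -0.2]
width: -0.0
gripper_force: 0.0
```

Emit:
{"method": "play_rows", "body": {"series": [0,0,0,0,0,30,0.55,0,0,0,0,0,60,0.55,0,0,0,-20,-35,60,0.55,0,0,0,-40,-70,60,0.55,0,0,0,-55,-99,60,0.55,0,0,0,-55,-99,60,0.55,0,0,0,-55,-99,60,0.55]}}

```text
t: 26.67
tool_pos: [0.5359, -0.1235, 0.1924]
ee_rot: [0.001, 0.998, -0.061, 0.001]
force: [0.5, 0.4, 0.1]
width: 0.0667
gripper_force: 0.0
```

```bash
python3 fing.py s6; python3 tray.py t4
```

```text
[ 0.5368 -0.121   0.1922] [ 0.8  0.2 -0.5] 26.7167
a points>100: 0 bar zone z 66.2
b points>100: 0 bar zone z 67.1
c points>100: 0 bar zone z 82.2
tray centre [515.2 344.6] yaw deg 3.41 med res 1.04 617
-80 [435.4 339.8]
0 [515.2 344.6]
80 [595.1 349.3]
pad [84.3 -4.9] 20.4 ((84.13494110107422, -4.102867126464844), (92.66194152832031, 51.38913345336914), 88.80662536621094)
pad [ 0.9 -6.6] 20.6 ((1.5646228790283203, -4.264041900634766), (50.351436614990234, 94.9403305053711), 0.057322561740875244)
[ 0.5372 -0.1197  0.192 ] [-0.001  0.998 -0.058  0.001] 0.06607347037191115 [-0.9  0.5  0.3] 26.7667
```

Emit:
{"method": "play_rows", "body": {"series": [0,0,0,-1,0.5,-40,0.55,0,0,0,-1,0.5,-80,0.55,0,0,0,-1,0.5,-110,0.55,0,0,0,-1,0.5,-128,0.55,0,0,0,-1,0.5,-135,0.55,0,0,0,-1,0.5,-135,0.55,0,0,0,-1,0.5,-135,-0.5,0,0,0,-1,0.5,-135,-0.5,0,0,0,-1,0.5,-135,-0.5,0,0,0,-1,0.5,-135,-0.5], "grip_force": 60}}

```text
t: 27.6
tool_pos: [0.5368, -0.1193, 0.0583]
ee_rot: [-0.0, 0.998, -0.058, 0.002]
force: [-0.1, 1.4, 5.2]
width: 0.034
gripper_force: 59.1
```

Emit:
{"method": "play_rows", "body": {"series": [0,0,0,0,0,0,-0.5,0,0,0,0,0,0,-0.5]}}

```text
t: 27.77
tool_pos: [0.5368, -0.1193, 0.0583]
ee_rot: [-0.0, 0.998, -0.058, 0.002]
force: [-0.1, 2.4, 7.9]
width: 0.0341
gripper_force: 59.2
```

Emit:
{"method": "play_rows", "body": {"series": [0,0,0,4,-0.5,14.4,-0.5,0,0,0,10.2,-1.2,28,-0.5,0,0,0,18.4,-2.1,40.6,-0.5,0,0,0,28.2,-3.3,51.8,-0.5,0,0,0,39.6,-4.6,61.4,-0.5,0,0,0,52.4,-6.1,69.2,-0.5,0,0,0,66,-7.7,74.9,-0.5,0,0,0,75.7,-8.8,77.6,-0.5,0,0,0,75.7,-8.8,77.6,-0.5]}}

```text
t: 28.52
tool_pos: [0.6117, -0.1278, 0.1351]
ee_rot: [-0.001, 0.998, -0.057, 0.0]
force: [-0.4, 2.4, 4.5]
width: 0.0332
gripper_force: 59.1
```

Emit:
{"method": "play_rows", "body": {"series": [0,0,0,0,0,0,0.55,0,0,0,0,0,0,0.55,0,0,0,0,0,0,0.55,0,0,0,-5,0,50,0.55,0,0,0,-30,2,80,0.55,0,0,0,-63,7,80,0.55,0,0,0,-63,7,80,0.55,0,0,0,-63,7,80,0.55]}}

```text
t: 29.18
tool_pos: [0.5455, -0.1224, 0.2144]
ee_rot: [0.0, 0.998, -0.059, -0.0]
force: [0.5, -0.4, 0.3]
width: 0.0664
gripper_force: 0.0
```

```bash
python3 fing.py s7
```

```text
[ 0.5472 -0.1224  0.2142] [ 0.5 -0.2 -0.8] 29.2333
a points>100: 0 bar zone z 66.6
b points>100: 0 bar zone z 66.4
c points>100: 211 bar zone z None
```

Emit:
{"method": "play_rows", "body": {"series": [0,0,0,1,1.5,-40,0.55,0,0,0,1,1.5,-80,0.55,0,0,0,1,1.5,-120,0.55,0,0,0,1,1.5,-150,0.55,0,0,0,1,1.5,-172,0.55,0,0,0,1,1.5,-186,0.55,0,0,0,1,1.5,-190.5,0.55,0,0,0,1,1.5,-190.5,0.55,0,0,0,1,1.5,-190.5,0.55]}}

```text
t: 29.98
tool_pos: [0.5499, -0.1207, 0.0235]
ee_rot: [0.0, 0.998, -0.058, 0.001]
force: [1.3, -0.7, -0.6]
width: 0.0662
gripper_force: 0.0
```

Emit:
{"method": "play_rows", "body": {"series": [0,0,0,0,0,0,0,0,0,0,0,0,0,-0.2,0,0,0,0,0,0,-0.2,0,0,0,0,0,0,-0.2,0,0,0,0,0,0,-0.2], "grip_force": 80}}

```text
t: 30.4
tool_pos: [0.5501, -0.1207, 0.0251]
ee_rot: [0.0, 0.998, -0.058, 0.002]
force: [-0.2, -0.4, 6.0]
width: 0.0481
gripper_force: 83.8
```

Emit:
{"method": "play_rows", "body": {"series": [0,0,0,0,0,5,-0.2,0,0,0,0,0,12,-0.2,0,0,0,0,0,22,-0.2,0,0,0,0,0,40,-0.2,0,0,0,0,0,70,-0.2,0,0,0,0,0,100,-0.2,0,0,0,0,0,130,-0.2,0,0,0,0,0,160,-0.2,0,0,0,0,0,160,-0.2]}}

```text
t: 31.15
tool_pos: [0.5526, -0.1213, 0.1904]
ee_rot: [0.001, 0.998, -0.058, 0.007]
force: [1.7, 0.3, -2.5]
width: 0.0482
gripper_force: 83.3
```

```bash
python3 tray.py t5
```

```text
tray centre [515.1 344.4] yaw deg 3.38 med res 1.14 675
-80 [435.2 339.7]
0 [515.1 344.4]
80 [595.  349.2]
pad [84.5 -5.3] 20.4 ((84.93831634521484, -3.2563705444335938), (51.23585891723633, 91.8233413696289), 0.06352972239255905)
pad [ 1.2 -7.7] 20.4 ((1.5454044342041016, -5.749706268310547), (50.006385803222656, 93.92237091064453), 0.11424899101257324)
[ 0.551  -0.1209  0.1874] [ 0.001  0.998 -0.058  0.004] 0.04827118856281813 [-0.1 -0.5 -2.9] 31.2
```

Emit:
{"method": "play_rows", "body": {"series": [0,0,7,-7,30,0,-0.2,0,0,14,-14,60,0,-0.2,0,0,21,-21,90,0,-0.2,0,0,28,-28,120,0,-0.2,0,0,35,-35,150,0,-0.2,0,0,42,-42,180,0,-0.2,0,0,49,-49,210,0,-0.2,0,0,56,-56,240,0,-0.2,0,0,63,-63,270,0,-0.2,0,0,70,-70,300,0,-0.2]}}

```text
t: 32.03
tool_pos: [0.477, 0.1802, 0.1821]
ee_rot: [-0.0, 0.85, 0.528, -0.002]
force: [1.0, 0.6, -2.8]
width: 0.0482
gripper_force: 83.2
```

Emit:
{"method": "play_rows", "body": {"series": [0,0,7,-10,30,0,-0.2,0,0,14,-20,60,0,-0.2,0,0,21,-29,90,0,-0.2,0,0,28,-37,120,0,-0.2,0,0,30,-46,150,0,-0.2,0,0,30,-46,160,0,-0.2,0,0,30,-46,160,-20,-0.2,0,0,30,-46,160,-50,-0.2,0,0,30,-46,160,-70,-0.2,0,0,30,-46,160,-90,-0.2]}}

```text
t: 32.87
tool_pos: [0.4318, 0.3377, 0.0908]
ee_rot: [0.0, 0.686, 0.727, -0.002]
force: [-0.3, 0.1, -3.0]
width: 0.0481
gripper_force: 83.2
```

Emit:
{"method": "play_rows", "body": {"series": [0,0,0,0,0,0,-0.2,0,0,0,0,0,0,-0.2]}}

```text
t: 33.03
tool_pos: [0.4319, 0.3381, 0.0919]
ee_rot: [-0.0, 0.686, 0.727, -0.002]
force: [-0.4, -0.7, -2.4]
width: 0.0482
gripper_force: 83.6
```

```bash
python3 tray.py t6; python3 -c "
from h import *
snap('wrist','w4')"
```

```text
tray centre [514.4 344.8] yaw deg 3.37 med res 1.3 476
-80 [434.6 340.1]
0 [514.4 344.8]
80 [594.3 349.5]
pad [85.  -5.2] 20.3 ((85.2114486694336, -3.5018234252929688), (95.35902404785156, 51.425376892089844), 89.96411895751953)
pad [  2.9 -12.8] 20.3 ((2.2661495208740234, -10.757637023925781), (49.965362548828125, 94.33021545410156), 0.09977046400308609)
[0.4328 0.3392 0.0933] [-0.     0.686  0.727 -0.001] 0.048349545513918804 [ 0.4  0.1 -1.7] 33.0833
```

View pics/w4.png

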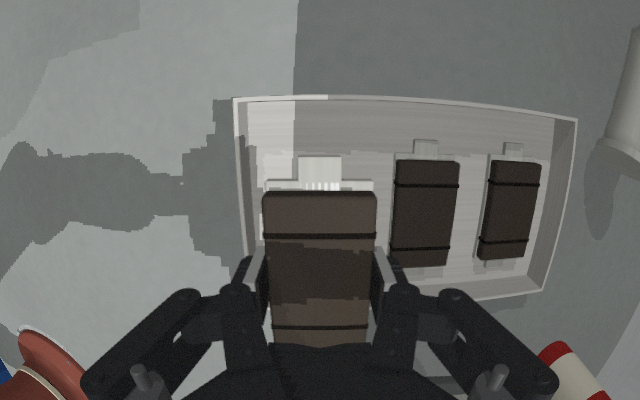

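Pads a and b lie flat at (510,210) and (425,212). Pad c hangs over the last slot, clear of both walls.

Emit:
{"method": "play_rows", "body": {"series": [0,0,0,1,0,-25,-0.2,0,0,0,1,0,-50,-0.2,0,0,0,1,0,-68,-0.2,0,0,0,1,0,-80,-0.2,0,0,0,1,0,-87,-0.2,0,0,0,1,0,-90,-0.2,0,0,0,1,0,-91,-0.2,0,0,0,1,0,-91,-0.2,0,0,0,1,0,-91,-0.2]}}

```text
t: 33.88
tool_pos: [0.4345, 0.3402, 0.0034]
ee_rot: [0.0, 0.686, 0.727, 0.001]
force: [0.1, 0.3, -2.7]
width: 0.0482
gripper_force: 83.7
```

Emit:
{"method": "play_rows", "body": {"series": [0,0,0,0,0,-1,-0.2,0,0,0,0,0,-2,-0.2,0,0,0,0,0,-2.3,-0.2,0,0,0,0,0,-2.3,-0.2]}}

```text
t: 34.22
tool_pos: [0.4345, 0.3401, 0.0021]
ee_rot: [0.0, 0.686, 0.727, 0.001]
force: [-1.3, -0.7, 7.8]
width: 0.0482
gripper_force: 85.1
```

Emit:
{"method": "play_rows", "body": {"series": [0,0,0,0,0,0.5,0.3,0,0,0,0,0,0.5,0.4,0,0,0,0,0,0.5,0.4,0,0,0,0,0,20,0.4,0,0,0,0,0,60,0.4,0,0,0,0,0,100,0.4,0,0,0,0,0,140,0.4,0,0,0,0,0,180,0.4,0,0,0,0,0,220,0.4]}}

```text
t: 34.97
tool_pos: [0.4336, 0.3393, 0.2221]
ee_rot: [-0.0, 0.686, 0.727, -0.0]
force: [1.1, 0.2, 0.2]
width: 0.0597
gripper_force: 0.0
```

Emit:
{"method": "play_rows", "body": {"series": [0,0,-7,15,-30,10,-1,0,0,-14,30,-60,18,-1,0,0,-21,45,-90,18,-1,0,0,-28,60,-120,18,-1,0,0,-35,75,-150,18,-1,0,0,-42,90,-180,18,-1,0,0,-49,105,-210,18,-1,0,0,-56,120,-240,18,-1,0,0,-63,135,-270,18,-1,0,0,-70,150,-300,18,-1]}}

```text
t: 35.8
tool_pos: [0.5842, 0.0381, 0.2381]
ee_rot: [-0.0, 0.98, 0.199, 0.0]
force: [0.5, 0.1, 0.6]
width: -0.0003
gripper_force: 0.0
```

Emit:
{"method": "play_rows", "body": {"series": [0,0,-7,17,-30,0,-1,0,0,-14,34,-60,0,-1,0,0,-21,51,-90,0,-1,0,0,-28,68,-120,0,-1,0,0,-30,85,-150,0,-1,0,0,-30,99,-176,0,-1,0,0,-30,99,-176,0,-1,0,0,-30,99,-176,0,-1,0,0,-30,99,-176,0,-1]}}

```text
t: 36.55
tool_pos: [0.6826, -0.1353, 0.2375]
ee_rot: [-0.001, 0.998, -0.058, -0.001]
force: [0.3, 0.8, 0.0]
width: 0.0001
gripper_force: 0.0
```

Emit:
{"method": "play_rows", "body": {"series": [0,0,0,0,-1,-28,-1,0,0,0,0,-1,-56,-1,0,0,0,0,-1,-78,-1,0,0,0,0,-1,-92,-1,0,0,0,0,-1,-95,-1,0,0,0,0,-1,-95,-1]}}

```text
t: 37.05
tool_pos: [0.6822, -0.1353, 0.1422]
ee_rot: [-0.001, 0.998, -0.057, -0.001]
force: [1.0, -0.0, -0.3]
width: -0.0
gripper_force: 0.0
```

Emit:
{"method": "play_rows", "body": {"series": [0,0,0,-20,2.3,0,-1,0,0,0,-35,4,0,-1,0,0,0,-50,6,-3,-1,0,0,0,-65,7.5,-6,-1,0,0,0,-80,9,-9,-1,0,0,0,-92,10.6,-12,-1,0,0,0,-102,12,-12,-1,0,0,0,-105,12.2,-12,-1,0,0,0,-105,12.2,-12,-1]}}

```text
t: 37.8
tool_pos: [0.5779, -0.1248, 0.1328]
ee_rot: [-0.0, 0.998, -0.058, 0.001]
force: [0.1, 0.3, -0.3]
width: 0.0001
gripper_force: 0.0
```

Emit:
{"method": "play_rows", "body": {"series": [0,0,0,0,0,40,-0.1,0,0,0,0,0,80,-0.1,0,0,0,-10,-35,110,-0.1,0,0,0,-20,-70,110,-0.1,0,0,0,-30,-105,110,-0.1,0,0,0,-40,-140,110,-0.1,0,0,0,-50,-170,110,-0.1,0,0,0,-50,-170,110,-0.1,0,0,0,-50,-170,110,-0.1,0,0,0,-50,-170,110,-0.1]}}

```text
t: 38.63
tool_pos: [0.5286, -0.2944, 0.2416]
ee_rot: [-0.001, 0.998, -0.058, 0.001]
force: [0.3, 1.3, 0.2]
width: 0.0382
gripper_force: 0.0
```

```bash
python3 fing.py s8; python3 tray.py t7; python3 - <<'E'
from h import *
snap('wrist','w5'); z=load('w5'); P=fcloud(z); ok=z['d']>0; h=P[...,2]*1000
for nm,zz,PP in (('wrist',z,P),('top',load('top2'),cloud(load('top2')))):
    q=jig(PP,-10.34,[485.3,-353.6]); h=PP[...,2]*1000; ok=zz['d']>0
    t=ok&(h>140)&(h<152)&(np.hypot(*np.moveaxis(q,-1,0))<20)
    print(nm,'pin top (unit frame rel. bore)',q[t].mean(0).round(1) if t.any() else None,t.sum(),h[t].mean() if t.any() else 0)
    b=ok&(h>72)&(h<140)&(np.hypot(*np.moveaxis(q,-1,0))<18); print(' handle',q[b].mean(0).round(1),b.sum())
    r=ok&(h>30)&(h<57)&(abs(q[...,0])<14)&(abs(q[...,1]-65)<14)
    print(' recess',q[r].mean(0).round(1),np.percentile(q[r],[3,97],axis=0).round(1).tolist(),r.sum(),np.median(h[r]))
    u=ok&(h>60)&(h<70)&(abs(q[...,0]-30)<75)&(abs(q[...,1])<110); print(' unit',cv2.minAreaRect((PP[u][:,:2]*1000).astype(np.float32)),np.median(h[u]))
E
```

```text
[ 0.529  -0.2935  0.2415] [-0.5  0.5 -0.8] 38.6833
a points>100: 0 bar zone z 66.5
b points>100: 0 bar zone z 66.8
c points>100: 0 bar zone z 66.5
tray centre [515.6 344.6] yaw deg 3.37 med res 1.29 713
-80 [435.7 339.9]
0 [515.6 344.6]
80 [595.5 349.3]
pad [84.  -5.6] 20.5 ((84.5453872680664, -4.362548828125), (92.91706085205078, 51.02505874633789), 89.18795776367188)
pad [ 0.4 -7.5] 20.5 ((1.1891632080078125, -5.530055999755859), (50.1992301940918, 93.40152740478516), 0.5333970785140991)
pad [-79.   -5.6] 20.5 ((-79.08351135253906, -6.182640075683594), (92.17559051513672, 49.96881103515625), 89.84871673583984)
[ 0.5291 -0.2931  0.2414] [-0.001  0.998 -0.056  0.   ] 0.0384149478028723 [1.  0.4 0.4] 38.7333
wrist pin top (unit frame rel. bore) [-0.4  2.4] 271 145.10615999282822
 handle [3.6 4.8] 458
 recess [-6.7 66. ] [[-10.6, 57.9], [0.7, 74.6]] 173 45.82808325134387
 unit ((513.3027954101562, -357.48272705078125), (201.32235717773438, 131.30914306640625), 79.65643310546875) 66.1039392307768
top pin top (unit frame rel. bore) [-0.8  1.4] 37 145.3868217584264
 handle [-3.8  5.5] 57<stdin>:9: RuntimeWarning: Mean of empty slice.
  ret = um.true_divide(
Traceback (most recent call last):
IndexError: index -1 is out of bounds for axis 0 with size 0
```

View pics/w5.png

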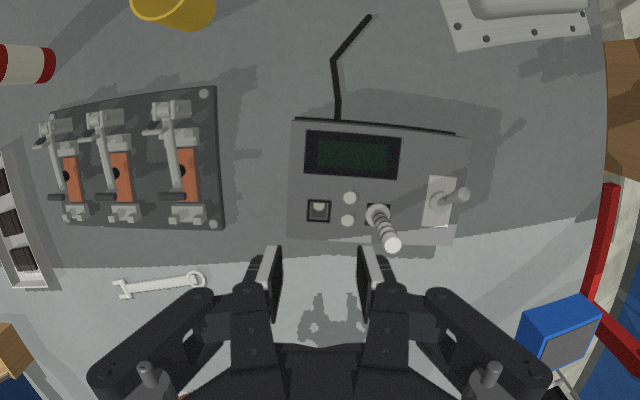

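The jig is empty with all fingers down, and the three pads lie flat in the tray. The pin stands in its bore at about (385,225), the recess is at (319,210), and the lever leans to off at (455,197).

Emit:
{"method": "play_rows", "body": {"series": [0,0,0,-22,-30,0,-0.1,0,0,0,-44,-59,0,-0.1,0,0,0,-44,-59,0,-0.1,0,0,0,-44,-59,-30,-0.1,0,0,0,-44,-59,-60,-0.1,0,0,0,-44,-59,-90,-0.1,0,0,0,-44,-59,-120,-0.1,0,0,0,-44,-59,-142,-0.1,0,0,0,-44,-59,-150,-0.1,0,0,0,-44,-59,-150,-0.1]}}

```text
t: 39.62
tool_pos: [0.4833, -0.3524, 0.0891]
ee_rot: [-0.001, 0.998, -0.057, -0.002]
force: [0.1, 0.2, -0.0]
width: 0.0387
gripper_force: 0.0
```

Emit:
{"method": "play_rows", "body": {"series": [0,0,0,0,0,0,-0.1,0,0,0,0,0,0,-0.1,0,0,0,0,0,0,-0.8,0,0,0,0,0,0,-0.8,0,0,0,0,0,0,-0.8,0,0,0,0,0,0,-0.8,0,0,0,0,0,0,-0.8], "grip_force": 40}}

```text
t: 40.2
tool_pos: [0.4848, -0.3547, 0.0925]
ee_rot: [0.001, 0.998, -0.058, 0.001]
force: [-0.0, 0.2, 6.5]
width: 0.015
gripper_force: 39.2
```

Emit:
{"method": "play_rows", "body": {"series": [0,0,0,0,0,10,-0.8,0,0,0,0,0,25,-0.8,0,0,0,0,0,45,-0.8,0,0,0,0,0,62,-0.8,0,0,0,0,0,62,-0.8,0,0,0,0,0,62,-0.8,0,0,0,0,0,62,-0.8]}}

```text
t: 40.78
tool_pos: [0.4831, -0.3538, 0.1524]
ee_rot: [-0.0, 0.998, -0.058, -0.001]
force: [-0.7, -0.3, -1.2]
width: 0.0149
gripper_force: 39.0
```

```bash
python3 - <<'E'
from h import *
s=env.sense(); print(s['tool_pos'].round(4),s['ee_rot'].round(4),s['width'],s['force'].round(1),s['t'])
snap('scene','s9'); snap('wrist','w6'); snap('top','t9'); z=load('s9')
cv2.imwrite('pics/crop9.png',cv2.resize(z['p'][190:330,70:270,::-1],(800,560),interpolation=cv2.INTER_CUBIC))
for nm,zz,PP in (('wrist',load('w6'),fcloud(load('w6'))),('top',load('t9'),cloud(load('t9'))),('scene',z,cloud(z))):
    q=jig(PP,-10.34,[484.5,-352.8]); h=PP[...,2]*1000; ok=zz['d']>0
    for lo,hi in ((72,84),(84,100),(100,118),(126,134)):
        b=ok&(h>lo)&(h<hi)&(np.hypot(*np.moveaxis(q,-1,0))<22)
        if b.any(): print(nm,lo,b.sum(),q[b].mean(0).round(1), np.percentile(q[b],[5,95],axis=0).round(1).tolist())
E
```

```text
[ 0.4831 -0.3538  0.1524] [-5.000e-04  9.983e-01 -5.820e-02 -8.000e-04] 0.014937890209913419 [-0.7 -0.3 -1.2] 40.7833
wrist 72 2 [-0.7 -1.2] [[-1.3, -3.2], [-0.2, 0.8]]
wrist 84 65 [ 0.  -0.6] [[-1.2, -4.0], [1.0, 2.3]]
wrist 126 709 [ 4.9 -0.2] [[-1.6, -11.8], [10.7, 10.8]]
top 72 1 [-2.9 -0.1] [[-2.9, -0.1], [-2.9, -0.1]]
top 84 1 [-1.4  2.2] [[-1.4, 2.2], [-1.4, 2.2]]
top 126 26 [-9.3  0.5] [[-13.5, -10.7], [-4.7, 10.0]]
scene 72 7 [-1.9 -2.4] [[-3.5, -5.0], [0.3, 0.6]]
scene 84 17 [-1.1 -2. ] [[-3.6, -5.1], [1.0, 0.7]]
scene 100 20 [-0.6 -2.5] [[-2.5, -5.4], [1.3, 0.9]]
scene 126 71 [ 2.4 -2.6] [[-8.4, -13.1], [10.2, 9.2]]
```

View pics/crop9.png

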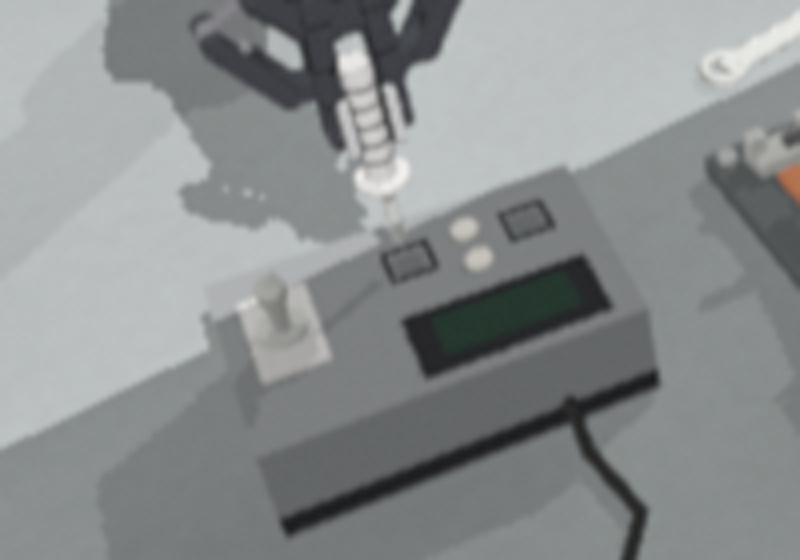

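The shank hangs vertically above the bore's mouth at about (410,260). Next I go to the recess at (527,220).

Emit:
{"method": "play_rows", "body": {"series": [0,0,0,4,22,0,-0.8,0,0,0,8,44,0,-0.8,0,0,0,12.3,64.6,0,-0.8,0,0,0,12.3,64.6,0,-0.8,0,0,0,12.3,64.6,0,-0.8,0,0,0,12.3,64.6,0,-0.8], "grip_force": 60}}

```text
t: 41.43
tool_pos: [0.4957, -0.2906, 0.1527]
ee_rot: [0.0, 0.998, -0.058, -0.001]
force: [-0.3, -0.1, -1.8]
width: 0.0146
gripper_force: 58.5
```

```bash
python3 - <<'E'
from h import *
s=env.sense(); print(s['tool_pos'].round(4),s['force'].round(1),s['t'])
snap('wrist','w7'); snap('scene','s10')
for nm,PP,zz in (('wrist',fcloud(load('w7')),load('w7')),('scene',cloud(load('s10')),load('s10'))):
    q=jig(PP,-10.34,[496.2,-288.9]); h=PP[...,2]*1000; ok=zz['d']>0
    for lo,hi in ((72,84),(84,100),(100,118)):
        b=ok&(h>lo)&(h<hi)&(np.hypot(*np.moveaxis(q,-1,0))<22)
        if b.any(): print(nm,lo,b.sum(),q[b].mean(0).round(1), np.percentile(q[b],[5,95],axis=0).round(1).tolist())
    r=ok&(h>35)&(h<56)&(np.abs(q).max(-1)<14)
    if r.any(): print(nm,'recess',r.sum(),np.percentile(q[r],[3,97],axis=0).round(1).tolist())
cv2.imwrite('pics/crop10.png',cv2.resize(load('w7')['p'][130:290,220:420,::-1],(800,640-40)))
E
```

```text
[ 0.4957 -0.2906  0.1527] [-0.3 -0.1 -1.8] 41.4333
wrist 72 1 [1. 1.] [[1.0, 1.0], [1.0, 1.0]]
wrist 84 65 [ 1.2 -1.5] [[-0.1, -4.7], [2.2, 1.6]]
wrist recess 300 [[-9.7, -7.7], [1.9, 9.7]]
scene 72 3 [-0.2 -2.8] [[-1.0, -4.9], [0.4, -0.5]]
scene 84 18 [-0.4 -3.8] [[-2.6, -6.3], [1.7, -0.7]]
scene 100 18 [ 0.2 -3.6] [[-1.9, -5.8], [2.7, -0.4]]
scene recess 21 [[-12.8, -5.7], [-8.6, 8.0]]
```

View pics/crop10.png

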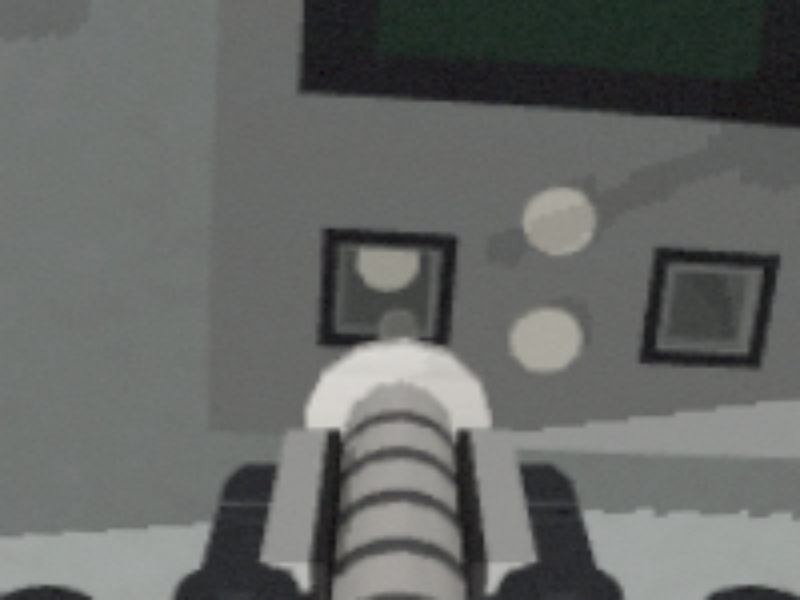

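The tip sits about 2 mm right of the recess centre (387,290), so I shift it to +y by 2 mm and press.

Emit:
{"method": "play_rows", "body": {"series": [0,0,0,0,2,0,-0.8,0,0,0,0,2,-8,-0.8,0,0,0,0,2,-16,-0.8,0,0,0,0,2,-22,-0.8,0,0,0,0,2,-27,-0.8,0,0,0,0,2,-31,-0.8,0,0,0,0,2,-33,-0.8,0,0,0,0,2,-33,-0.8,0,0,0,0,2,-33,-0.8]}}

```text
t: 42.28
tool_pos: [0.4963, -0.2877, 0.1201]
ee_rot: [0.0, 0.998, -0.058, 0.0]
force: [-0.1, 0.4, -1.1]
width: 0.0147
gripper_force: 58.5
```

Emit:
{"method": "play_rows", "body": {"series": [0,0,0,0,0,-2,-0.8,0,0,0,0,0,-4,-0.8,0,0,0,0,0,-5,-0.8,0,0,0,0,0,-5,-0.8]}}

```text
t: 42.62
tool_pos: [0.4967, -0.2879, 0.1156]
ee_rot: [0.0, 0.998, -0.058, 0.001]
force: [-0.3, 0.2, 2.2]
width: 0.0146
gripper_force: 58.6
```

Emit:
{"method": "play_rows", "body": {"series": [0,0,0,0,0,-1,-0.8,0,0,0,0,0,-2,-0.8,0,0,0,0,0,-2.5,-0.8,0,0,0,0,0,-2.5,-0.8]}}

```text
t: 42.95
tool_pos: [0.4966, -0.2879, 0.1129]
ee_rot: [0.0, 0.998, -0.058, 0.001]
force: [0.3, 0.4, 3.2]
width: 0.0143
gripper_force: 58.8
```

Emit:
{"method": "play_rows", "body": {"series": [0,0,0,0,0,-1,-0.8,0,0,0,0,0,-2,-0.8,0,0,0,0,0,-2.5,-0.8,0,0,0,0,0,-2.5,-0.8]}}

```text
t: 43.28
tool_pos: [0.497, -0.288, 0.112]
ee_rot: [0.0, 0.998, -0.058, 0.001]
force: [-1.1, 0.8, 12.6]
width: 0.0144
gripper_force: 60.1
```

Force rose sharply to 12.6 N, so the button is at its bottom stop. Now hold it for over 2 s.

Emit:
{"method": "play_rows", "body": {"series": [0,0,0,0,0,0,-0.8,0,0,0,0,0,0,-0.8,0,0,0,0,0,0,-0.8,0,0,0,0,0,0,-0.8,0,0,0,0,0,0,-0.8,0,0,0,0,0,0,-0.8,0,0,0,0,0,0,-0.8,0,0,0,0,0,0,-0.8,0,0,0,0,0,0,-0.8,0,0,0,0,0,0,-0.8]}}

```text
t: 44.12
tool_pos: [0.497, -0.288, 0.1121]
ee_rot: [0.0, 0.998, -0.058, 0.001]
force: [-1.4, 1.2, 12.3]
width: 0.0146
gripper_force: 60.1
```

Emit:
{"method": "play_rows", "body": {"series": [0,0,0,0,0,0,-0.8,0,0,0,0,0,0,-0.8,0,0,0,0,0,0,-0.8,0,0,0,0,0,0,-0.8,0,0,0,0,0,0,-0.8,0,0,0,0,0,0,-0.8,0,0,0,0,0,0,-0.8,0,0,0,0,0,0,-0.8,0,0,0,0,0,0,-0.8,0,0,0,0,0,0,-0.8]}}

```text
t: 44.95
tool_pos: [0.497, -0.288, 0.1121]
ee_rot: [0.0, 0.998, -0.058, 0.001]
force: [-1.3, 0.2, 13.2]
width: 0.0145
gripper_force: 60.1
```

Emit:
{"method": "play_rows", "body": {"series": [0,0,0,0,0,0,-0.8,0,0,0,0,0,0,-0.8,0,0,0,0,0,0,-0.8,0,0,0,0,0,0,-0.8,0,0,0,0,0,0,-0.8,0,0,0,0,0,0,-0.8,0,0,0,0,0,0,-0.8,0,0,0,0,0,0,-0.8]}}

```text
t: 45.62
tool_pos: [0.497, -0.288, 0.1121]
ee_rot: [0.0, 0.998, -0.058, 0.001]
force: [-2.4, 0.8, 12.6]
width: 0.0146
gripper_force: 60.1
```

Emit:
{"method": "play_rows", "body": {"series": [0,0,0,0,0,10,-0.8,0,0,0,0,0,25,-0.8,0,0,0,0,0,42,-0.8,0,0,0,0,0,42,-0.8,0,0,0,-4,-22,42,-0.8,0,0,0,-8,-44,42,-0.8,0,0,0,-12.3,-66,42,-0.8,0,0,0,-12.3,-66,42,-0.8,0,0,0,-12.3,-66,42,-0.8,0,0,0,-12.3,-66,42,-0.8]}}

```text
t: 46.45
tool_pos: [0.4835, -0.3523, 0.1509]
ee_rot: [-0.001, 0.998, -0.058, -0.001]
force: [-1.0, 0.4, -0.4]
width: 0.0145
gripper_force: 58.9
```

```bash
python3 - <<'E'
from h import *
s=env.sense(); print(s['tool_pos'].round(4),s['ee_rot'].round(3),s['force'].round(1),s['t'])
snap('wrist','w8'); z=load('w8'); PP=fcloud(z)
q=jig(PP,-10.34,[484.5,-352.8]); h=PP[...,2]*1000; ok=z['d']>0
for lo,hi in ((72,84),(84,100)):
    b=ok&(h>lo)&(h<hi)&(np.hypot(*np.moveaxis(q,-1,0))<22)
    if b.any(): print(lo,b.sum(),q[b].mean(0).round(1), np.percentile(q[b],[5,95],axis=0).round(1).tolist())
cv2.imwrite('pics/crop11.png',cv2.resize(z['p'][130:290,220:420,::-1],(800,600)))
E
```

```text
[ 0.4835 -0.3523  0.1509] [-0.001  0.998 -0.058 -0.001] [-1.   0.4 -0.4] 46.45
72 8 [-0.   0.7] [[-0.9, -2.3], [0.8, 3.8]]
84 58 [0.4 0.8] [[-1.1, -2.5], [1.3, 3.9]]
```

View pics/crop11.png

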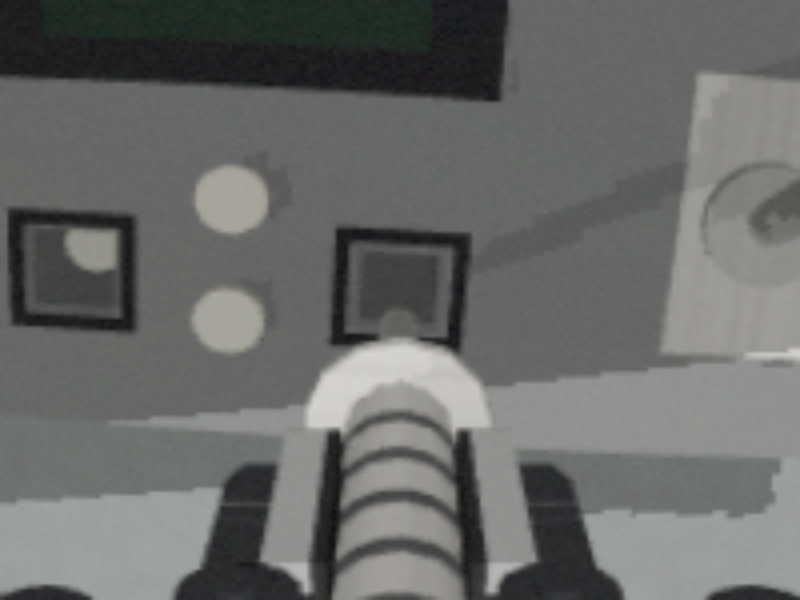

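The pin is in line with the bore at (400,290), and the reset button is up again at (90,248). Next I put the pin back.

Emit:
{"method": "play_rows", "body": {"series": [0,0,0,0,0,-10,-0.8,0,0,0,0,0,-20,-0.8,0,0,0,0,0,-30,-0.8,0,0,0,0,0,-40,-0.8,0,0,0,0,0,-48,-0.8,0,0,0,0,0,-54,-0.8,0,0,0,0,0,-56,-0.8,0,0,0,0,0,-56,-0.8,0,0,0,0,0,-56,-0.8]}}

```text
t: 47.25
tool_pos: [0.4841, -0.3539, 0.0962]
ee_rot: [0.0, 0.998, -0.058, 0.0]
force: [0.3, 0.4, -0.6]
width: 0.0144
gripper_force: 58.9
```

Emit:
{"method": "play_rows", "body": {"series": [0,0,0,0,0,-1.5,-0.8,0,0,0,0,0,-3,-0.8,0,0,0,0,0,-3,-0.8]}}

```text
t: 47.5
tool_pos: [0.4839, -0.3537, 0.0932]
ee_rot: [0.0, 0.998, -0.058, 0.0]
force: [0.1, -0.7, -0.9]
width: 0.0146
gripper_force: 58.9
```

Emit:
{"method": "play_rows", "body": {"series": [0,0,0,0,0,-1,-0.8,0,0,0,0,0,-2,-0.8,0,0,0,0,0,-2,-0.8]}}

```text
t: 47.75
tool_pos: [0.4841, -0.3538, 0.0926]
ee_rot: [0.0, 0.998, -0.058, 0.0]
force: [-1.7, 1.7, 6.2]
width: 0.0147
gripper_force: 59.7
```

Collar seated (6 N contact). Release and lift straight clear.

Emit:
{"method": "play_rows", "body": {"series": [0,0,0,0,0,0.5,-0.5,0,0,0,0,0,0.5,-0.1,0,0,0,0,0,0.5,-0.1,0,0,0,0,0,0.5,-0.1,0,0,0,0,0,20,-0.1,0,0,0,0,0,55,-0.1,0,0,0,0,0,95,-0.1,0,0,0,0,0,130,-0.1,0,0,0,0,0,130,-0.1]}}

```text
t: 48.5
tool_pos: [0.4877, -0.3565, 0.2292]
ee_rot: [0.004, 0.998, -0.058, 0.007]
force: [1.4, -0.4, -0.5]
width: 0.0386
gripper_force: 0.0
```

Emit:
{"method": "play_rows", "body": {"series": [0,0,0,-20,20,30,-0.1,0,0,0,-20,60,30,-0.1,0,0,0,-20,100,30,-0.1,0,0,0,-20,130,30,-0.1,0,0,0,-20,130,30,-0.1,0,0,0,-20,130,30,-0.1,0,0,0,-20,130,30,-0.1]}}

```text
t: 49.08
tool_pos: [0.4638, -0.2245, 0.251]
ee_rot: [0.0, 0.998, -0.058, -0.0]
force: [0.3, 0.5, -0.4]
width: 0.038
gripper_force: 0.0
```

```bash
python3 fing.py s11; python3 tray.py t11; python3 - <<'E'
from h import *
z=load('s11'); P=cloud(z); h=P[...,2]*1000; ok=z['d']>0; q=jig(P,-10.34,[484.5,-352.8])
b=ok&(h>72)&(h<160)&(np.hypot(*np.moveaxis(q,-1,0))<22)
for lo in (75,95,115,135): k=b&(h>lo)&(h<lo+20); print(lo,q[k].mean(0).round(1),k.sum())
print('top',np.percentile(h[b],98))
k=ok&(h>115)&(h<130)&(abs(q[...,1]+70)<25)&(abs(q[...,0]-20)<50); print('lever x rel pivot',(q[k].mean(0)-[20,-70]).round(1))
cv2.imwrite('pics/final.png',cv2.resize(z['p'][120:330,80:480,::-1],(800,420)))
E
```

```text
[ 0.4636 -0.2251  0.2509] [-0.  -0.5 -0.1] 49.1333
a points>100: 0 bar zone z 66.4
b points>100: 0 bar zone z 66.7
c points>100: 0 bar zone z 66.2
tray centre [515.7 344.6] yaw deg 3.36 med res 1.16 679
-80 [435.8 339.9]
0 [515.7 344.6]
80 [595.5 349.3]
pad [83.8 -6. ] 20.3 ((84.65218353271484, -8.01968765258789), (100.61569213867188, 50.97291564941406), 89.48672485351562)
pad [ 0.6 -8.2] 20.3 ((1.2615013122558594, -13.347911834716797), (50.477195739746094, 101.41552734375), 0.22475068271160126)
pad [-79.2  -6.2] 20.5 ((-78.94702911376953, -7.15289306640625), (50.23456954956055, 92.49714660644531), 0.016931578516960144)
[ 0.4636 -0.2254  0.2509] [ 0.     0.998 -0.06  -0.   ] 0.038904836277505225 [-0.  -0.6  0.3] 49.1833
75 [ 4.  -2.7] 52
95 [ 3.7 -2.5] 56
115 [ 3.4 -2.4] 60
135 [ 0.6 -2.2] 58
top 145.19260743766765
lever x rel pivot [25.5 -0.5]
```

View pics/final.png

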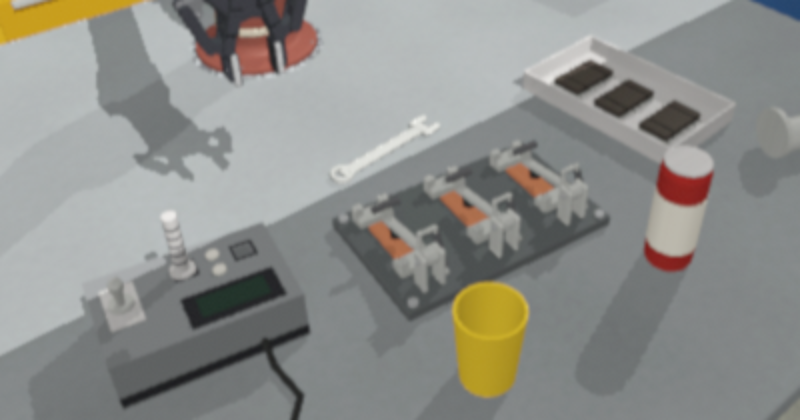

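The final picture shows the pin upright and seated at (175,245) with its top 145 mm above the bench. The lever is off, all fingers are down, three pads lie in the tray at (625,100), and the can, cup and wrench are where they were.

```bash
python3 -c "
from rig import env
print(env.sign_off())"
```

```text
the job is handed in; nothing more can be done
None
```

I handed the job in at about 49 s: heater off, all three pads flat in the tray lining up, fingers down, timer reset (button held down over 2 s), pin back home in its bore; sign-off returned no verdict.

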